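# Load and latch the drying chamber for small finds

## Task

Load the drying chamber: turn the orange latch knob back anticlockwise until it clicks free and swing the clear hood right open, then move the spent orange-banded cartridge from the square into the steel tray, stand the fresh blue-banded cartridge on the square in its place, and bring every specimen pot in from the table to stand centred in a printed ring of its own. Then shut the hood fully and turn the knob clockwise until it clicks past its detent and stays locked. Keep pots and cartridges upright, and leave the other things where they are.

Things in the scene. Friction and masses are not known exactly. Their poses are not given: they have to be found in the camera images.
- chamber: Drying chamber, fixed to the table: grey base with a white floor inside a black rubber rim, closed by a clear hood. Origin on the table under the middle of the floor, z up. Base 300 mm along its x by 330 mm along its y (y from -205 to +125 mm). The floor is 20 mm above the table, 246 by 184 mm inside the rim, which stands 10 mm above the floor. The hood's hinge runs along x at the +y side; its pull bar and the latch knob are at the -y side.
- hood_hinge (a point): Point on the hood's hinge axis, midway along it, at chamber (0, 100, 30) mm. The axis runs along the chamber's x.
- hood (a joint): Clear box hood, 260 mm (x) by 200 mm (y), 70 mm tall, its top 100 mm above the table when shut. Angle in rad: 0 shut, growing as its -y edge is lifted, stop at 1.92 (leaning back past upright). The hinge is damped: below about 1.0 rad the hood sinks shut slowly by itself, above about 1.4 it sinks open to its stop, between it stays; lifting the bar takes about 3 N. It cannot open while the latch tongue lies over its front flange.
- hood_bar (a point): Middle of the hood's pull bar: a steel round bar 12 mm thick, 100 mm long along the chamber's x, about 70 mm of free space between it and the hood's wall; it moves with the hood on a 279 mm radius about the hinge. With the hood shut it lies at chamber (-55, -175, 75) mm. It can be pinched from above at every hood angle, fingers on its +y and -y sides.
- latch (a joint): Orange clamp knob of the latch, turning about a vertical axis at chamber (75, -165) mm. Angle in rad, clockwise from above positive: 0 is the free notch, 1.22 (70 degrees) the locked notch with the steel tongue over the hood's flange. A spring detent lies between: the torque rises to about 0.2 N m and, past half-way (0.61), the knob snaps on into the next notch; short of half-way it springs back when let go. Reads about 1.22 at the start.
- latch_grip (a point): Centre of the knob's finger bar, on the knob's axis, 80 mm above the table: bar 46 mm long along this frame's x (which is also the way the tongue points), 14 mm wide along y, 26 mm tall, its top 13 mm above this point. Below it is a 42 mm disc, whose top is 13 mm below this point.
- ring1 (a point): Centre of a black ring printed on the chamber floor (20 mm above the table), 68 mm outside, 63 mm inside: place for one pot, any pot.
- ring2 (a point): Centre of a black ring printed on the chamber floor (20 mm above the table), 68 mm outside, 63 mm inside: place for one pot, any pot.
- ring3 (a point): Centre of a black ring printed on the chamber floor (20 mm above the table), 68 mm outside, 63 mm inside: place for one pot, any pot.
- ring4 (a point): Centre of a black ring printed on the chamber floor (20 mm above the table), 68 mm outside, 63 mm inside: place for one pot, any pot.
- square (a point): Centre of the orange square outline printed on the chamber floor (20 mm above the table), 64 mm wide: place of the drying cartridge.
- pot1_mid (a point): Specimen pot: clear round open pot, 44 mm across, 38 mm tall, 70 g, rigid, dark foam inside holding a green bronze coin. The point is on its axis half-way up (19 mm above its underside); z along its axis. Absent in some starts.
- pot2_mid (a point): Specimen pot: clear round open pot, 44 mm across, 38 mm tall, 70 g, rigid, dark foam inside holding a bronze ring brooch. The point is on its axis half-way up (19 mm above its underside); z along its axis. Absent in some starts.
- pot3_mid (a point): Specimen pot: clear round open pot, 44 mm across, 38 mm tall, 70 g, rigid, dark foam inside holding a green bronze bell. The point is on its axis half-way up (19 mm above its underside); z along its axis. Absent in some starts.
- pot4_mid (a point): Specimen pot: clear round open pot, 44 mm across, 38 mm tall, 70 g, rigid, dark foam inside holding a bronze buckle. The point is on its axis half-way up (19 mm above its underside); z along its axis. Absent in some starts.
- fresh_mid (a point): Fresh drying cartridge: round white can with BLUE band and blue top, 44 mm across, 50 mm tall, 90 g; at the start among the pots on the table. The point is on its axis half-way up (25 mm above its underside); z along its axis.
- spent_mid (a point): Spent drying cartridge: same can with ORANGE band and orange top, 44 mm across, 50 mm tall, 90 g; at the start on the square in the chamber. The point is half-way up (25 mm above its underside); z along its axis.
- tray: Steel tray for spent cartridges, fixed: 200 mm (its x) by 110 mm (its y), rim 16 mm high, walls and floor 3 mm. Origin at the centre of its underside on the table. Another spent cartridge already stands at about x = -60 mm in it; the +x half is empty.
- old_spent: The spent cartridge (orange, 44 mm across, 50 mm tall) already in the tray; leave alone. Origin at its underside.
- dish: Glass dish, 50 mm across, 12 mm tall, among the pots; leave alone. Origin at its underside.
- brush_jar: Glass jar, 56 mm across, 75 mm tall, with two brushes reaching 185 mm; leave alone. Origin at its underside.
- brass_weight: Brass weight, 44 mm across, 48 mm tall; leave alone. Origin at its underside.
- tweezers: Red tweezers lying flat, 105 mm long; leave alone. Origin at the underside of the middle.
- water_bottle: White bottle, blue cap, 50 mm across, 120 mm tall; leave alone. Origin at its underside.
Not all that is in view belongs to the job. What is shaped like the part that bears fresh_mid but pink is not meant.

How it is judged:
By the outcome, as a careful person would: the job done as asked, in the order asked, and still so for the second after the job is handed in, with the robot touching nothing.
Of pot1, pot2, pot3, pot4 only 2 to 4 are there at a start; the rules pass over those that are not, and their reading is None.
At some moment in a run one of pot1, pot2, pot3, pot4, fresh may be knocked a few centimetres aside while the robot is not near it.
It also fails if it takes over 210 s, if anything falls off the work surface, if the arm or the gripper's body presses on something with over 40 N, if the wrist force passes 120 N, or if a joint passes its speed limit or range.

## Robot

A 6-joint arm with a two-finger parallel gripper is mounted at the origin on the work surface. World frame = base frame: x ahead of the robot, y to its left, z up, the work surface at z = 0. Lengths are in mm, angles in rad, forces in N, time in s.
With the tool pointing down it reaches from about 275 to 750 mm from the base axis. Payload 10.2 kg.
Tool frame: the origin (TCP) lies midway between the tips of the shut fingers; the grasp point (between the pads) lies 19 mm behind it (ctrl.grip_depth is the distance from the TCP to the grasp point, in mm); y points along the fingers, x is the direction in which the jaws open and shut, and the axes are right-handed (so a half turn about y gives the same grasp; the last joint's range is limited). The gripper opens to 85 mm and grips with 20 to 120 N. Pads are 22 mm wide; open, the fingers measure 114 mm over their backs; the gripper's body (76 mm by 85 mm) begins 54 mm behind the grasp point. The pads swing forward as they close: fully open they stand 13 mm farther back than shut.
Start: joints at [-1.363, 0.313, 1.498, -0, 1.331, -0.223], TCP at [219.227, -477.044, 231.294] pointing down, gripper open.
Joint ranges: [-2.94, 2.94], [-0.97, 2.17], [0.19, 2.56], [-1.23, 4.37], [0.02, 3.11], [-2.88, 2.88]. Speed limits (rad/s): [2.39, 2.39, 3.01, 3.14, 3.14, 3.14].

## Interface

Orientations are given as a unit quaternion [w, x, y, z].
In Python, from rig import ctrl gives the robot as it stands. The module is installed in compiled form; this text tells all that it offers.
- The arm moves only by the tool drive_tool, never from a script. Its arguments are lists of equal length, an entry for each row: "gripper": the closure, from 0 (fully open) to 1 (shut); "offset": the shift along the tool's x, y, z in m, a list of three; "turn": the turn about the tool's y in degrees. In form: {"gripper": [gripper, ...], "offset": [[tx, ty, tz], ...], "turn": [turn, ...]}. A call has 1 to 20 rows; each row shifts and turns the commanded pose from where the row before left it, along the tool's axes as they then stand; what a row does not reach is not made up. A row lasts 1/12 s, in which the tool goes at most 41.7 mm and 7.16 degrees, less where a joint would pass 70% of its speed; a pose out of reach is approached as far as the arm can. A call is refused whole if a number of a shift passes 0.0417 or a number of a turn 7.16, either way. A call with a gripper value outside its range is refused whole. The fingers move at their own pace and stop on an object; "force" is the grip in N (left out, the last holds). Time passes only in rows, so rows that do not move let the fingers close. It gives the time, the measured TCP pose, the force and the opening at its end, in the units of the state.
- ctrl.sense(): the state, without advancing time (a new reading comes with each control period).
- ctrl.capture(name): name is "scene" or "top" or "wrist"; returns (picture, depth): 400x640x3 uint8, red, green, blue; 400x640 float32, mm along the optical axis (not along the pixel's ray), 0 where there is no reading.
- ctrl.camera_params(name): a dict with "fovy" (degrees; the focal length in pixels is half the picture's height over the tangent of half this angle, whatever the lens; pixels are square), "cx", "cy" (the principal point, pixels), "view" (4x4, takes a point from world to camera coordinates); the wrist camera has in their place "tool_from_camera" (4x4, takes a point from camera to tool coordinates, whose origin is the TCP and whose axes are the tool frame's). Camera axes: x right, y down, z forward; pixel columns grow to the right and rows downward; lengths in mm; the calibration is good to about 2 mm. The wrist camera is an equidistant fisheye: a pixel r from the principal point sees the ray r / f radians off the axis. A picture is of the moment at which its call begins: read the wrist's pose just before it. camera_params takes no time and is no camera call.
- ctrl.finish_job(): hands the job in, once; it reports no verdict.
Trained networks look in the newest picture that a camera, given by its name, has taken for a name from the list of things; names that differ only in an ending like _2 or _b are one class to them, and where a whole thing is asked for, a point or a joint stands for the part that bears it (a point fixed in the world has none). Each returns a list of dicts, best first, with "score" (0 to 1); they miss things now and then, are a little off and sometimes report something else, mostly with a low value. They report only what shows in the picture. A call takes as long as a camera call. They do not tell look-alikes from the thing itself.
- ctrl.boxes_of(camera, query): "centre" ([x, y, z] in mm, in the coordinates of the camera as it stood for that picture, good to about 4 mm: the middle of the surface that is visible of it).
- ctrl.regions_of(camera, query): "mask" (400x640 bool, what is visible of it).
- ctrl.pinpoint(camera, query): "centre" ([x, y, z] in mm, in the coordinates of the camera as it stood for that picture, good to about 4 mm: a listed point, or the origin of a listed thing).
The state is a dict: "time_s": time; "joints": joint angles; "dq": joint speeds; "tau": joint torques, N m; "eef_pos": TCP position; "ee_rot": TCP orientation; "force": force on the tool from outside, world axes, zero at the start; "wrist_torque": the same for the moment, N m; "grip_width": opening from 0.0 (shut) to 1.0 (fully open).
Only numpy, scipy, OpenCV 4.12 (cv2) and the standard library are available. Lean on these libraries where they do the work, as an engineer would, in place of code of your own. Each camera call takes 0.05 s, during which the arm holds its last target.

## Working session

There is one attempt and no reset: what is moved stays moved. The work goes in short steps, Python scripts to look and compute and a tool call to move; the robot and the scene stay as the last step left them, time stands still between calls to the robot, and variables do not carry over. Pictures are saved under pics/ and viewed, and the job is handed in when it is done.

Besides the shell and the picture viewer there is one more tool, called after "Request:" as a command line: name --pt "numbers of a row" for each row, then --argument value for the rest. drive_tool: Moves the arm, as the interface text tells. Its arguments: {"type":"object","properties":{"gripper":{"type":"array","items":{"type":"number"}},"offset":{"type":"array","items":{"type":"array","items":{"type":"number"}}},"turn":{"type":"array","items":{"type":"number"}},"force":{"type":"number"}},"required":["gripper","offset","turn"]}

```bash
mkdir -p pics; ls; cat > h.py <<'E'
from rig import ctrl
import numpy as np, cv2
from scipy.spatial.transform import Rotation as R
def save(n,img): cv2.imwrite('pics/'+n+'.png',img[:,:,::-1])
def Rq(q): return R.from_quat([q[1],q[2],q[3],q[0]]).as_matrix()
def toworld(cam,p,st=None):
    cp=ctrl.camera_params(cam)
    p=np.append(np.asarray(p,float),1)
    if cam=='wrist':
        st=st or ctrl.sense()
        t=(np.array(cp['tool_from_camera'])@p)[:3]
        return Rq(st['ee_rot'])@t+np.array(st['eef_pos'])
    return (np.linalg.inv(np.array(cp['view']))@p)[:3]
def pix(cam,u,v,d):
    cp=ctrl.camera_params(cam); f=200/np.tan(np.radians(cp['fovy'])/2)
    return toworld(cam,[(u-cp['cx'])/f*d,(v-cp['cy'])/f*d,d])
E
python3 - <<'E'
from h import *
s=ctrl.sense(); print(s)
for c in ['scene','top','wrist']:
    im,d=ctrl.capture(c); save(c+'0',im); print(c,{k:np.round(v,3).tolist() for k,v in ctrl.camera_params(c).items()})
print(ctrl.sense()['time_s'])
E
```

```text
pics
{'time_s': 0.0, 'joints': array([-1.36341774e+00,  3.13472225e-01,  1.49842771e+00,  1.08766823e-05,
        1.33101590e+00, -2.23418970e-01]), 'dq': array([ 1.82017744e-03,  1.50561714e-05,  7.57378823e-04, -2.20959124e-04,
       -2.08482614e-04, -7.56811551e-04]), 'tau': array([-1.77071579e-04, -4.12259531e+01, -2.59747392e+01, -1.88810827e-04,
        4.16253039e-03, -2.39682731e-05]), 'eef_pos': array([ 219.16602478, -476.78335179,  230.72723885]), 'ee_rot': array([ 0.59564955, -0.59497744,  0.38190327, -0.38125233]), 'force': array([-0.03738661,  0.77461589,  0.58890252]), 'wrist_torque': array([ 0.0391871 , -0.0029358 , -0.01177824]), 'grip_width': 0.9981459367789495}
scene {'fovy': 49.563, 'cx': 326.299, 'cy': 195.904, 'view': [[-0.596, 0.803, -0.024, 360.713], [0.503, 0.35, -0.79, -183.333], [-0.626, -0.483, -0.612, 1722.745], [0.0, 0.0, 0.0, 1.0]]}
top {'fovy': 46.05, 'cx': 325.746, 'cy': 191.958, 'view': [[-0.03, -1.0, -0.003, -53.155], [-0.991, 0.03, -0.132, 527.649], [0.132, -0.001, -0.991, 1150.616], [0.0, 0.0, 0.0, 1.0]]}
wrist {'fovy': 65.706, 'cx': 319.415, 'cy': 197.692, 'tool_from_camera': [[1.0, 0.001, -0.0, -0.291], [0.0, -0.26, 0.966, -142.363], [0.001, -0.966, -0.26, 65.76], [0.0, 0.0, 0.0, 1.0]]}
0.15
```

View pics/scene0.png

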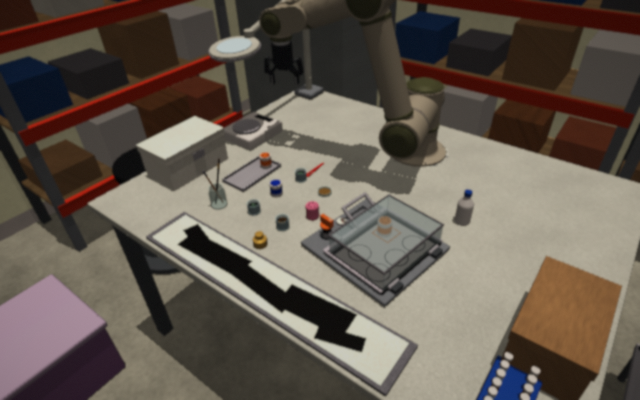

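View pics/top0.png

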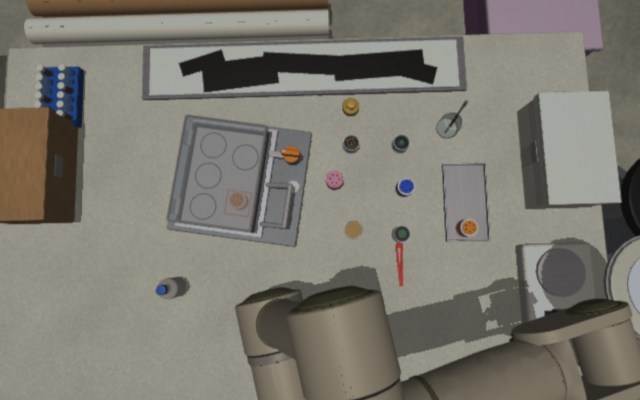

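View pics/wrist0.png

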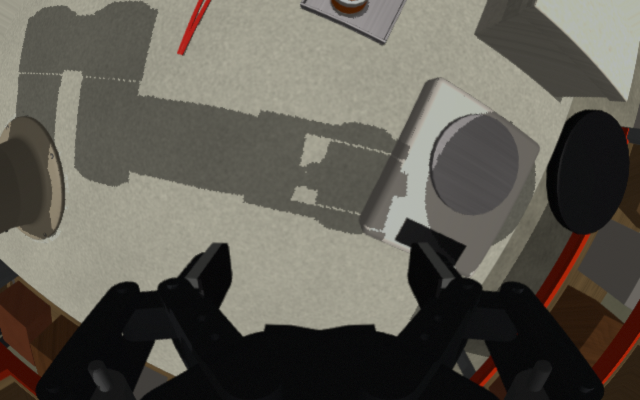

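```bash
python3 - <<'E'
from h import *
for c in ['top','scene']:
  for q in ['chamber','hood_hinge','hood_bar','latch_grip','ring1','ring2','ring3','ring4','square','pot1_mid','pot2_mid','pot3_mid','pot4_mid','fresh_mid','spent_mid','tray','old_spent','dish','brush_jar','brass_weight','tweezers','water_bottle']:
    r=ctrl.pinpoint(c,q)
    print(c,q,[(np.round(toworld(c,x['centre'])).tolist(),round(x['score'],2)) for x in r[:3]])
print(ctrl.sense()['time_s'])
E
```

```text
top chamber [([576.0, 190.0, 3.0], 0.66), ([337.0, -251.0, -0.0], 0.51)]
top hood_hinge []
top hood_bar [([492.0, 26.0, 71.0], 0.96)]
top latch_grip [([623.0, 16.0, 77.0], 0.87)]
top ring1 [([652.0, -136.0, 20.0], 0.37)]
top ring2 [([652.0, -136.0, 20.0], 0.37)]
top ring3 [([652.0, -136.0, 20.0], 0.37)]
top ring4 [([652.0, -136.0, 20.0], 0.37)]
top square []
top pot1_mid [([416.0, -253.0, 18.0], 0.65)]
top pot2_mid [([489.0, -429.0, -3.0], 0.61)]
top pot3_mid [([648.0, -264.0, 22.0], 0.74), ([338.0, -252.0, -0.0], 0.39)]
top pot4_mid [([654.0, -138.0, 19.0], 0.59)]
top fresh_mid [([559.0, -91.0, 25.0], 0.73), ([491.0, 28.0, 71.0], 0.63), ([535.0, -272.0, 25.0], 0.59)]
top spent_mid [([426.0, -419.0, 1.0], 0.21)]
top tray [([492.0, -429.0, 0.0], 0.63)]
top old_spent [([425.0, -417.0, 1.0], 0.56), ([749.0, -140.0, 4.0], 0.23)]
top dish [([431.0, -138.0, -2.0], 0.81)]
top brush_jar [([620.0, 16.0, 76.0], 0.69), ([688.0, -391.0, 0.0], 0.59), ([576.0, 190.0, 2.0], 0.42)]
top brass_weight [([753.0, -137.0, 1.0], 0.77), ([413.0, -253.0, 17.0], 0.59), ([648.0, -265.0, 20.0], 0.49)]
top tweez
[... 586 characters left out ...]
, 0.71), ([574.0, 186.0, -4.0], 0.35)]
scene square []
scene pot1_mid [([422.0, -254.0, 16.0], 0.7)]
scene pot2_mid []
scene pot3_mid []
scene pot4_mid [([655.0, -138.0, 16.0], 0.68)]
scene fresh_mid [([533.0, -268.0, 21.0], 0.65), ([560.0, -91.0, 24.0], 0.6)]
scene spent_mid []
scene tray [([496.0, -431.0, -4.0], 0.87)]
scene old_spent [([428.0, -420.0, 2.0], 0.49), ([493.0, -430.0, -4.0], 0.47), ([748.0, -142.0, 0.0], 0.43)]
scene dish [([434.0, -138.0, -0.0], 0.68)]
scene brush_jar [([691.0, -392.0, -2.0], 0.6)]
scene brass_weight [([751.0, -142.0, 1.0], 0.72), ([619.0, 14.0, 76.0], 0.43)]
scene tweezers [([339.0, -251.0, -2.0], 0.52)]
scene water_bottle [([301.0, 313.0, -2.0], 0.9)]
2.35
```

```bash
cat >> h.py <<'E'
def ray_z(cam,u,v,z):
    cp=ctrl.camera_params(cam); f=200/np.tan(np.radians(cp['fovy'])/2)
    V=np.linalg.inv(np.array(cp['view'])); d=V[:3,:3]@np.array([(u-cp['cx'])/f,(v-cp['cy'])/f,1.]); o=V[:3,3]
    return o+d*(z-o[2])/d[2]
def go(x,y,z,yawdeg=None,n=True):
    """print tool-axis shift (mm) to reach world TCP; yaw = direction of tool x in world, deg (mod 180); turn first"""
    s=ctrl.sense(); M=Rq(s['ee_rot']); p=np.array(s['eef_pos'])
    yaw=np.degrees(np.arctan2(M[1,0],M[0,0])); 
    t=0
    if yawdeg is not None:
        t=-((yawdeg-yaw+90)%180-90)   # turn about down axis
        # apply
        M=M@R.from_rotvec([0,np.radians(t),0]).as_matrix()
    d=M.T@(np.array([x,y,z])-p)
    print('t=%.2f pos'%s['time_s'],np.round(p,1),'yaw %.1f'%yaw,'j6 %.2f'%s['joints'][5],'-> turn %.1f'%t,'shift mm',np.round(d,1), 'F',np.round(s['force'],1),'w',round(s['grip_width']*85,1))
E
python3 - <<'E'
from h import *
im=cv2.imread('pics/top0.png')
c=cv2.resize(im[100:260,150:330],None,fx=4.4,fy=3.7,interpolation=cv2.INTER_CUBIC); cv2.imwrite('pics/topc.png',c)
M=Rq(ctrl.sense()['ee_rot']); print(np.round(M,2))
for u,v in [(187,115),(311,133),(296,245),(167,231)]: print(np.round(ray_z('top',u,v,15)))
for u,v in [(213,146),(245,157),(208,175),(203,206),(237,203)]: print(np.round(ray_z('top',u,v,20)))
E
```

```text
[[ 0.42  0.    0.91]
 [-0.91  0.    0.42]
 [-0.   -1.    0.  ]]
[743. 288.  15.]
[684. -35.  15.]
[396.  10.  15.]
[441. 336.  15.]
[656. 219.  20.]
[625. 136.  20.]
[581. 231.  20.]
[501. 244.  20.]
[506. 157.  20.]
```

View pics/topc.png

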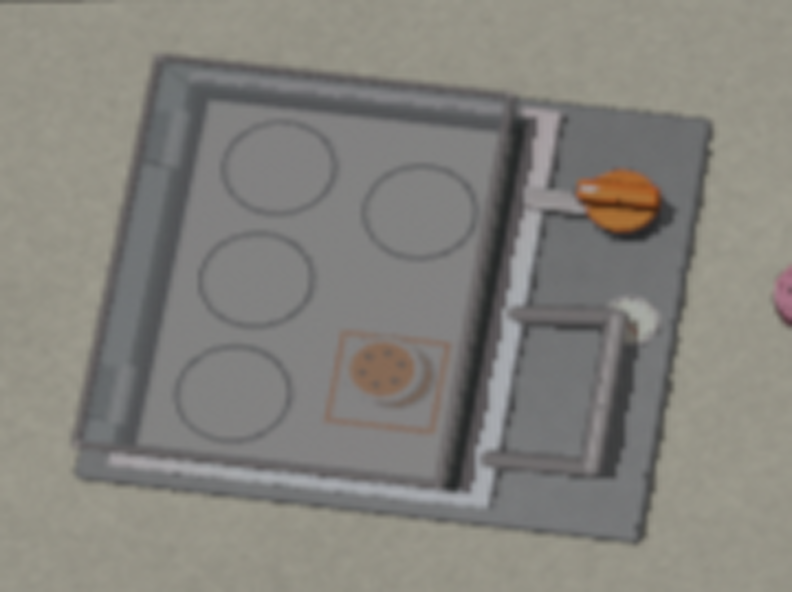

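Request:
drive_tool --gripper '[0,0,0,0,0,0,0,0]' --pt "0 0 0" --pt "0 0 0" --pt "0 0 0" --pt "0 0 0" --pt "0 0 0" --pt "0 0 0" --pt "0 0 0" --pt "0 0 0" --turn '[-7,-7,-7,-7,-7,-7,-7,-7]' --force 40

```text
time_s: 3.02
eef_pos: [219.2, -477.1, 231.3]
ee_rot: [0.705, -0.705, 0.055, -0.055]
force: [0.7, -0.0, 0.2]
grip_width: 0.997
```

```bash
python3 -c "
from h import *
go(621.5,15,200,-9)"
```

```text
t=3.02 pos [ 219.2 -477.1  231.3] yaw -9.0 j6 -1.21 -> turn 0.0 shift mm [320.4  31.3 548.9] F [ 0.7 -0.   0.2] w 84.7
```

Request:
drive_tool --gripper '[0,0,0,0,0,0,0,0,0,0,0,0,0,0,0,0,0]' --pt "0.02 0.002 0.0343" --pt "0.02 0.002 0.0343" --pt "0.02 0.002 0.0343" --pt "0.02 0.002 0.0343" --pt "0.02 0.002 0.0343" --pt "0.02 0.002 0.0343" --pt "0.02 0.002 0.0343" --pt "0.02 0.002 0.0343" --pt "0.02 0.002 0.0343" --pt "0.02 0.002 0.0343" --pt "0.02 0.002 0.0343" --pt "0.02 0.002 0.0343" --pt "0.02 0.002 0.0343" --pt "0.02 0.002 0.0343" --pt "0.02 0.002 0.0343" --pt "0.02 0.002 0.0343" --pt "0 0 0" --turn '[0,0,0,0,0,0,0,0,0,0,0,0,0,0,0,0,0]'

```text
time_s: 4.43
eef_pos: [626.0, 17.9, 197.9]
ee_rot: [0.705, -0.704, 0.056, -0.056]
force: [-0.8, 0.3, -0.7]
grip_width: 1.003
```

```bash
python3 - <<'E'
from h import *
go(621.5,15,200,-9)
s=ctrl.sense()
im,d=ctrl.capture('wrist'); save('w1',im)
for q in ['latch_grip','hood_bar']:
  r=ctrl.pinpoint('wrist',q)
  print(q,[(np.round(toworld('wrist',x['centre'],s)).tolist(),round(x['score'],2)) for x in r[:3]])
im,d=ctrl.capture('top'); save('top1',im)
E
```

```text
t=4.43 pos [626.   17.9 197.9] yaw -9.0 j6 -0.00 -> turn -0.0 shift mm [-4.  -2.1 -3.6] F [-0.8  0.3 -0.7] w 85.2
latch_grip [([620.0, 15.0, 79.0], 0.7)]
hood_bar [([491.0, 26.0, 71.0], 0.77), ([571.0, 190.0, 0.0], 0.56)]
```

View pics/w1.png

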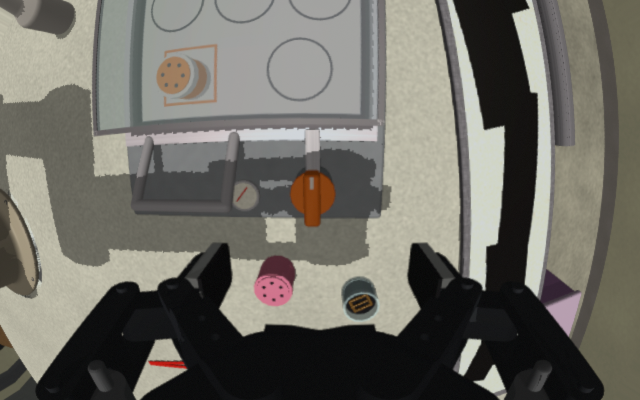

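```bash
python3 -c "
from h import *
go(620.5,15,71,-9)"
```

```text
t=4.63 pos [623.5  12.  199.3] yaw -9.4 j6 -0.00 -> turn -0.4 shift mm [ -3.4 128.3   2.6] F [-0.2 -0.5  0. ] w 85.0
```

Request:
drive_tool --gripper '[0,0,0,0,0]' --pt "0 0.03 0" --pt "0 0.03 0" --pt "0 0.02 0" --pt "0 0.01 0" --pt "0 0 0" --turn '[0,0,0,0,0]'

```text
time_s: 5.05
eef_pos: [622.7, 11.8, 107.7]
ee_rot: [0.705, -0.705, 0.059, -0.057]
force: [0.1, -0.8, 0.3]
grip_width: 1.002
```

```bash
python3 -c "
from h import *
go(620.5,15,71,-9)
s=ctrl.sense()
print(np.round(s['dq'],3))
im,d=ctrl.capture('wrist'); save('w2',im)
r=ctrl.pinpoint('wrist','latch_grip'); print([(np.round(toworld('wrist',x['centre'],s),1),x['score']) for x in r])
go(620.5,15,71,-9)
"
```

```text
t=5.05 pos [622.7  11.8 107.7] yaw -9.4 j6 -0.00 -> turn -0.4 shift mm [-2.6 36.7  2.9] F [ 0.1 -0.8  0.3] w 85.2
[ 0.007 -0.037 -0.057 -0.001  0.037  0.003]
[(array([620.3,  15.2,  78.8]), 0.87)]
t=5.15 pos [624.3  12.  110.7] yaw -9.4 j6 -0.00 -> turn -0.4 shift mm [-4.3 39.7  2.4] F [0.1 1.2 0.5] w 84.7
```

View pics/w2.png

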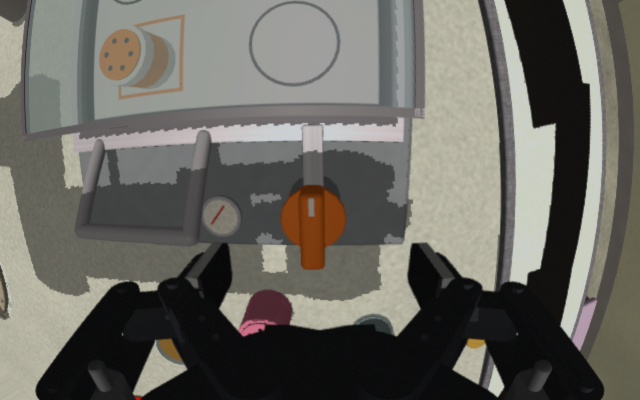

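Request:
drive_tool --gripper '[0,0,0,0.6,0.9,1,1,1,1,1,1]' --pt "-0.003 0.01 0.003" --pt "0 0.014 0" --pt "0 0.013 0" --pt "0 0 0" --pt "0 0 0" --pt "0 0 0" --pt "0 0 0" --pt "0 0 0" --pt "0 0 0" --pt "0 0 0" --pt "0 0 0" --turn '[0,0,0,0,0,0,0,0,0,0,0]' --force 50

```text
time_s: 6.07
eef_pos: [619.6, 16.6, 73.3]
ee_rot: [0.705, -0.705, 0.059, -0.056]
force: [-13.8, 1.7, 13.0]
grip_width: 0.154
```

```bash
python3 -c "
from h import *
go(620.5,15,71,-9)
"
```

```text
t=6.07 pos [619.6  16.6  73.3] yaw -9.3 j6 0.00 -> turn -0.3 shift mm [ 1.2  2.3 -1.5] F [-13.8   1.7  13. ] w 13.1
```

Request:
drive_tool --gripper '[1,1,1,1,1,1,1,1,1,1,1,1,1,1,1,1,1]' --pt "-0.001 -0.001 0" --pt "0 0 0" --pt "0 0 0" --pt "0 0 0" --pt "0 0 0" --pt "0 0 0" --pt "0 0 0" --pt "0 0 0" --pt "0 0 0" --pt "0 0 0" --pt "0 0 0" --pt "0 0 0" --pt "0 0 0" --pt "0 0 0" --pt "0 0 0" --pt "0 0 0" --pt "0 0 0" --turn '[-5,-5,-5,-5,-5,-5,-5,-5,-5,-5,-5,-5,-5,-4,-2,0,0]'

```text
time_s: 7.48
eef_pos: [617.6, 15.8, 73.3]
ee_rot: [0.608, -0.606, -0.36, 0.365]
force: [-17.3, -4.3, 7.5]
grip_width: 0.149
```

```bash
python3 -c "
from h import *
go(620.5,15,71,61)
print(ctrl.sense()['wrist_torque'])
"
```

```text
t=7.48 pos [617.6  15.8  73.3] yaw 61.7 j6 -1.24 -> turn 0.7 shift mm [ 0.7  2.3 -3. ] F [-17.3  -4.3   7.5] w 12.7
[-0.53159543  2.71451669  0.01972497]
```

Request:
drive_tool --gripper '[0.5,0.5,0.5,0.5,0.5,0.5,0.5,0.5,0.5]' --pt "0 0 0" --pt "0 0 0" --pt "0 0 0" --pt "0 -0.02 0" --pt "0 -0.03 0" --pt "0 -0.03 0" --pt "0 -0.01 0" --pt "0 0 0" --pt "0 0 0" --turn '[0,0,0,0,0,-7,-7,-5.5,0]'

```text
time_s: 8.23
eef_pos: [620.9, 16.3, 164.3]
ee_rot: [-0.536, 0.537, 0.462, -0.46]
force: [-0.0, 0.0, 0.0]
grip_width: 0.5
```

```bash
python3 -c "
from h import *
go(491.5,26,150,81)
s=ctrl.sense()
im,d=ctrl.capture('wrist'); save('w3',im)
im,d=ctrl.capture('top'); save('top3',im)
r=ctrl.pinpoint('wrist','hood_bar'); print([(np.round(toworld('wrist',x['centre'],s),1),x['score']) for x in r])
"
```

```text
t=8.23 pos [620.9  16.3 164.3] yaw 81.4 j6 -1.58 -> turn 0.4 shift mm [-10.7  14.  129.3] F [-0.  0.  0.] w 42.5
[(array([490. ,  29. ,  75.6]), 0.88)]
```

View pics/w3.png

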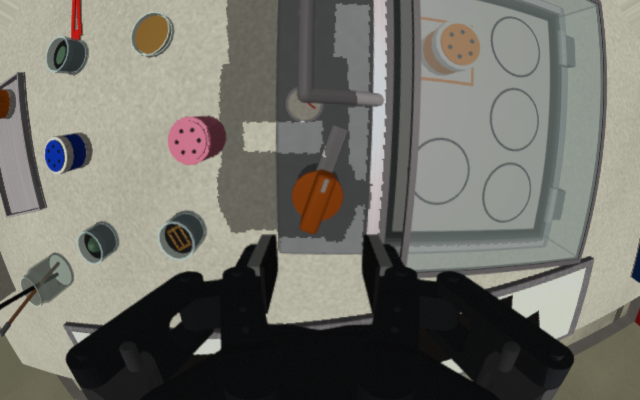

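Request:
drive_tool --gripper '[0.4,0.4,0.4,0.4,0.4,0.4,0.4,0.4,0.4,0.4]' --pt "-0.002 0 0.032" --pt "-0.002 0 0.032" --pt "-0.002 0 0.032" --pt "-0.003 0 0.033" --pt "0 0.02 0" --pt "0 0.03 0" --pt "0 0.03 0" --pt "0 0.018 0" --pt "0 0.008 0" --pt "0 0 0" --turn '[0,0,0,0,0,0,0,0,0,0]'

```text
time_s: 9.22
eef_pos: [490.7, 27.3, 55.8]
ee_rot: [0.538, -0.536, -0.459, 0.46]
force: [-0.3, 0.7, 1.0]
grip_width: 0.597
```

```bash
python3 -c "
from h import *
go(491.5,27,58,81)
s=ctrl.sense()
im,d=ctrl.capture('wrist'); save('w4',im)
"
```

```text
t=9.22 pos [490.7  27.3  55.8] yaw 81.1 j6 -1.60 -> turn 0.1 shift mm [-0.2 -2.2 -0.9] F [-0.3  0.7  1. ] w 50.8
```

View pics/w4.png

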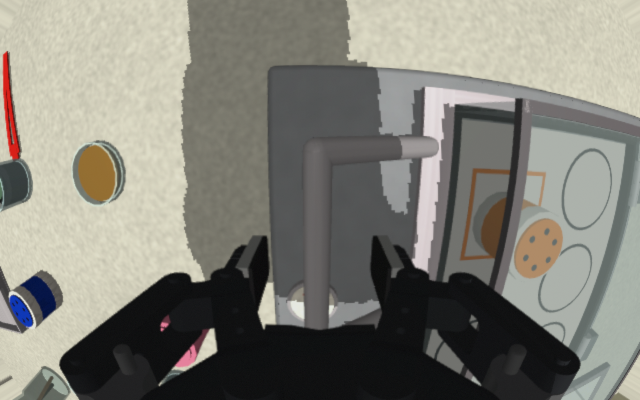

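```bash
python3 -c "
import numpy as np
t=np.radians(9.3+np.append(np.linspace(0,88,17),0)[:17])
x=-279*np.cos(t); z=279*np.sin(t)
print([[round(a/1000,4),round(-b/1000,4),0] for a,b in zip(np.diff(x),np.diff(z))])"
```

```text
[[np.float64(0.0056), np.float64(-0.0262), 0], [np.float64(0.0081), np.float64(-0.0255), 0], [np.float64(0.0105), np.float64(-0.0246), 0], [np.float64(0.0128), np.float64(-0.0235), 0], [np.float64(0.015), np.float64(-0.0222), 0], [np.float64(0.017), np.float64(-0.0206), 0], [np.float64(0.0189), np.float64(-0.0189), 0], [np.float64(0.0207), np.float64(-0.017), 0], [np.float64(0.0222), np.float64(-0.015), 0], [np.float64(0.0235), np.float64(-0.0128), 0], [np.float64(0.0247), np.float64(-0.0104), 0], [np.float64(0.0255), np.float64(-0.008), 0], [np.float64(0.0262), np.float64(-0.0055), 0], [np.float64(0.0266), np.float64(-0.003), 0], [np.float64(0.0268), np.float64(-0.0004), 0], [np.float64(0.0267), np.float64(0.0021), 0]]
```

Request:
drive_tool --gripper '[0.8,1,1,1,1]' --pt "0 0 0" --pt "0 0 0" --pt "0 0 0" --pt "0 0 0" --pt "0 0 0" --turn '[0,0,0,0,0]' --force 30

```text
time_s: 9.68
eef_pos: [491.9, 25.8, 58.3]
ee_rot: [-0.536, 0.538, 0.46, -0.46]
force: [-2.9, -9.0, 4.8]
grip_width: 0.129
```

Request:
drive_tool --gripper '[1,1,1,1,1,1,1,1,1,1,1,1,1,1,1,1]' --pt "0.0028 -0.0131 0" --pt "0.0028 -0.0131 0" --pt "0.004 -0.0128 0" --pt "0.004 -0.0128 0" --pt "0.0053 -0.0123 0" --pt "0.0053 -0.0123 0" --pt "0.0064 -0.0118 0" --pt "0.0064 -0.0118 0" --pt "0.0075 -0.0111 0" --pt "0.0075 -0.0111 0" --pt "0.0085 -0.0103 0" --pt "0.0085 -0.0103 0" --pt "0.0095 -0.0095 0" --pt "0.0095 -0.0095 0" --pt "0.0103 -0.0085 0" --pt "0.0103 -0.0085 0" --turn '[0,0,0,0,0,0,0,0,0,0,0,0,0,0,0,0]'

```text
time_s: 11.02
eef_pos: [509.6, 132.2, 239.7]
ee_rot: [-0.534, 0.54, 0.46, -0.459]
force: [1.8, -13.7, 12.1]
grip_width: 0.128
```

Request:
drive_tool --gripper '[1,1,1,1,1,1,1,1,1,1,1,1,1,1,1,1,1,1]' --pt "0.0111 -0.0075 0" --pt "0.0111 -0.0075 0" --pt "0.0118 -0.0064 0" --pt "0.0118 -0.0064 0" --pt "0.0123 -0.0052 0" --pt "0.0123 -0.0052 0" --pt "0.0128 -0.004 0" --pt "0.0128 -0.004 0" --pt "0.0131 -0.0028 0" --pt "0.0131 -0.0028 0" --pt "0.0133 -0.0015 0" --pt "0.0133 -0.0015 0" --pt "0.0134 0 0" --pt "0.0134 0 0" --pt "0.0134 0.001 0" --pt "0.0134 0.001 0" --pt "0 0 0" --pt "0 0 0" --turn '[0,0,0,0,0,0,0,0,0,0,0,0,0,0,0,0,0,0]'

```text
time_s: 12.52
eef_pos: [541.3, 334.6, 290.4]
ee_rot: [-0.536, 0.539, 0.462, -0.458]
force: [10.5, -1.0, 3.3]
grip_width: 0.125
```

Request:
drive_tool --gripper '[1,1,1,1,1,1,1,1,1,1,1,0.5,0.5,0.5,0.5,0.5,0.5,0.5]' --pt "0.01 0.0014 0" --pt "0.0099 0.0018 0" --pt "0.0098 0.0021 0" --pt "0.0097 0.0025 0" --pt "0.0096 0.0028 0" --pt "0.0095 0.0032 0" --pt "0.0094 0.0035 0" --pt "0.0093 0.0039 0" --pt "0.0092 0.0042 0" --pt "0.009 0.0046 0" --pt "0 0 0" --pt "0 0 0" --pt "0 0 0" --pt "0 0 0" --pt "0 0 0" --pt "0 -0.02 0" --pt "0 -0.035 0" --pt "0 0 0" --turn '[0,0,0,0,0,0,0,0,0,0,0,0,0,0,0,0,0,0]'

```text
time_s: 14.02
eef_pos: [554.4, 429.1, 321.1]
ee_rot: [-0.536, 0.538, 0.464, -0.457]
force: [0.7, -0.5, 1.2]
grip_width: 0.5
```

```bash
python3 -c "
from h import *
go(491.5,27,58,81)
s=ctrl.sense()
im,d=ctrl.capture('wrist'); save('w5',im)
im,d=ctrl.capture('top'); save('top5',im)
im,d=ctrl.capture('scene'); save('scene5',im)
"
```

```text
t=14.02 pos [554.4 429.1 321.1] yaw 81.2 j6 -0.92 -> turn 0.2 shift mm [-408.6  260.5    1.3] F [ 0.7 -0.5  1.2] w 42.5
```

View pics/scene5.png

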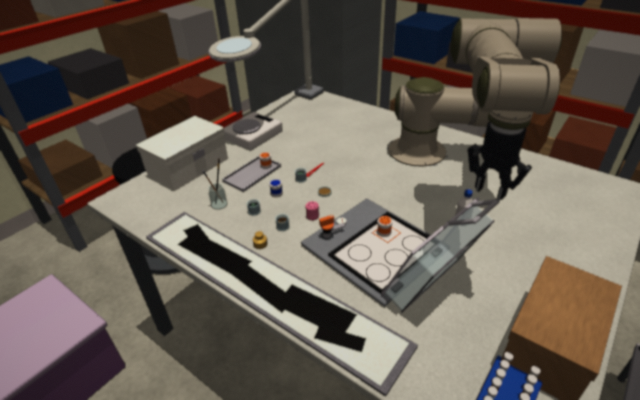

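View pics/top5.png

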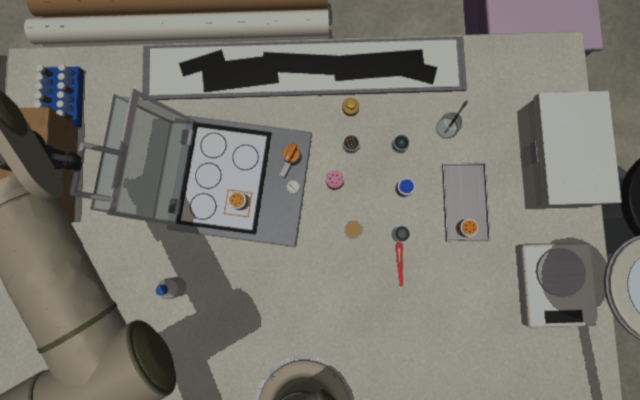

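```bash
python3 - <<'E'
from h import *
for c in ['top','scene']:
  for q in ['ring1','square','spent_mid','pot4_mid','pot3_mid','pot1_mid','fresh_mid']:
    r=ctrl.pinpoint(c,q)
    print(c,q,[(np.round(toworld(c,x['centre'])).tolist(),round(x['score'],2)) for x in r[:5]])
im=cv2.imread('pics/top5.png'); x0,y0=175,120
g=cv2.cvtColor(im[y0:240,x0:275],cv2.COLOR_BGR2GRAY)
g=cv2.resize(g,None,fx=6,fy=6,interpolation=cv2.INTER_CUBIC)
b=cv2.adaptiveThreshold(g,255,cv2.ADAPTIVE_THRESH_MEAN_C,cv2.THRESH_BINARY_INV,61,8)
cs,_=cv2.findContours(b,cv2.RETR_LIST,cv2.CHAIN_APPROX_NONE)
O=np.array([574,190]);a=np.radians(-9);ex=np.array([np.cos(a),np.sin(a)]);ey=np.array([-np.sin(a),np.cos(a)])
for c in cs:
  if len(c)<200: continue
  e=cv2.fitEllipse(c)
  if 120<e[1][0]<260 and e[1][1]/e[1][0]<1.25:
    u,v=[(k+.5)/6-.5 for k in e[0]]; w=ray_z('top',u+x0,v+y0,20)
    print(np.round([u+x0,v+y0],1),np.round(e[1]),'world',np.round(w,1),'ch',np.round([(w[:2]-O)@ex,(w[:2]-O)@ey],1))
cv2.imwrite('pics/b5.png',b)
print(ctrl.sense()['time_s'])
E
```

```text
top ring1 [([659.0, 222.0, 25.0], 0.88), ([579.0, 230.0, 20.0], 0.76), ([498.0, 247.0, 18.0], 0.68), ([624.0, 139.0, 19.0], 0.55), ([535.0, -273.0, 23.0], 0.42)]
top square [([508.0, 156.0, 17.0], 0.81)]
top spent_mid [([507.0, 150.0, 46.0], 0.69), ([581.0, 232.0, 19.0], 0.66)]
top pot4_mid [([653.0, -136.0, 19.0], 0.51), ([586.0, 289.0, 28.0], 0.4)]
top pot3_mid [([648.0, -265.0, 18.0], 0.7), ([491.0, -428.0, -1.0], 0.3)]
top pot1_mid [([416.0, -252.0, 18.0], 0.6), ([691.0, -388.0, -1.0], 0.36)]
top fresh_mid [([537.0, -274.0, 24.0], 0.53), ([560.0, -92.0, 26.0], 0.52)]
scene ring1 [([659.0, 215.0, 19.0], 0.89), ([584.0, 231.0, 17.0], 0.86), ([628.0, 137.0, 21.0], 0.74), ([496.0, -431.0, -5.0], 0.58), ([500.0, 243.0, 22.0], 0.56)]
scene square [([511.0, 155.0, 13.0], 0.72), ([650.0, -264.0, 17.0], 0.44)]
scene spent_mid [([511.0, 142.0, 43.0], 0.85), ([581.0, 229.0, 17.0], 0.43)]
scene pot4_mid [([652.0, -137.0, 15.0], 0.79)]
scene pot3_mid [([650.0, -263.0, 16.0], 0.52)]
scene pot1_mid [([421.0, -256.0, 15.0], 0.72), ([690.0, -391.0, -0.0], 0.67)]
scene fresh_mid [([561.0, -93.0, 27.0], 0.69), ([534.0, -270.0, 24.0], 0.5)]
[202.6 206. ] [140. 144.] world [501.4 245.   20. ] ch [-80.3  43. ]
[202.4 206. ] [162. 174.] world [501.4 245.5  20. ] ch [-80.4  43.5]
[238.2 202.4] [174. 183.] world [507.8 154.4  20. ] ch [-59.8 -45.5]
[207.8 175.2] [137. 143.] world [580.3 231.9  20. ] ch [-0.3 42.4]
[207.9 175.2] [162. 167.] world [580.2 231.6  20. ] ch [-0.3 42.1]
[245.  156.9] [136. 140.] world [625.2 136.1  20. ] ch [ 59.  -45.2]
[245.  156.9] [161. 165.] world [625.2 136.1  20. ] ch [ 59.  -45.2]
[213.1 144.9] [135. 140.] world [659.3 218.6  20. ] ch [79.8 41.6]
[213.1 145.1] [157. 165.] world [658.8 218.6  20. ] ch [79.3 41.5]
14.8667
```

```bash
python3 -c "
from h import *
go(510,150,190,81)
"
```

```text
t=14.87 pos [553.8 428.8 313.9] yaw 81.2 j6 -0.92 -> turn 0.2 shift mm [-282.2  123.9   -0.3] F [-0.2  0.3 -0.2] w 42.6
```

Request:
drive_tool --gripper '[0,0,0,0,0,0,0,0,0,0]' --pt "-0.035 0 0" --pt "-0.04 0 0" --pt "-0.04 0 0" --pt "-0.04 0 0" --pt "-0.04 0.02 0" --pt "-0.04 0.03 0" --pt "-0.03 0.03 0" --pt "-0.017 0.03 0" --pt "0 0.014 0" --pt "0 0 0" --turn '[0,0,0,0,0,0,0,0,0,0]'

```text
time_s: 15.7
eef_pos: [510.7, 158.9, 194.0]
ee_rot: [0.539, -0.536, -0.458, 0.461]
force: [-0.6, 0.2, 0.7]
grip_width: 1.001
```

```bash
python3 -c "
from h import *
s=ctrl.sense()
im,d=ctrl.capture('wrist'); save('w6',im)
for q in ['spent_mid','square']:
  r=ctrl.pinpoint('wrist',q); print(q,[(np.round(toworld('wrist',x['centre'],s),1),round(x['score'],2)) for x in r])
  r=ctrl.boxes_of('wrist',q); print(q,[(np.round(toworld('wrist',x['centre'],s),1),round(x['score'],2)) for x in r])
go(510,150,26,81)
"
```

```text
spent_mid [(array([505.8, 152.6,  45.5]), 0.72)]
spent_mid [(array([503.6, 151.8,  71. ]), 0.82)]
square [(array([507.6, 155.9,  16.4]), 0.73), (array([659.1, 217.9,  22.3]), 0.58)]
square [(array([544.9, 243.1,  20.3]), 0.9), (array([564.8, 377.7, 109.6]), 0.6)]
t=15.95 pos [512.8 160.6 198.2] yaw 81.2 j6 -1.33 -> turn 0.2 shift mm [-11.  172.2   1.5] F [ 0.5  0.2 -0.2] w 85.0
```

View pics/w6.png

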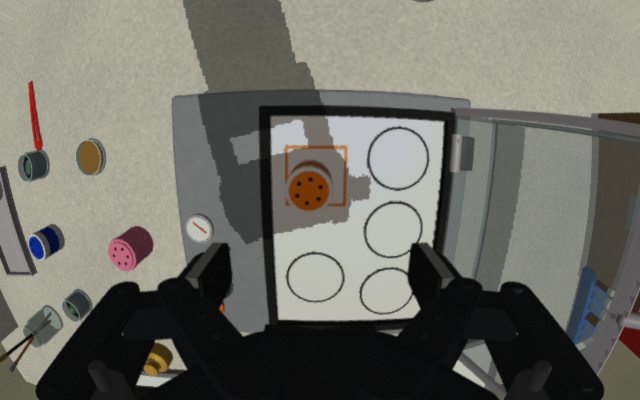

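```bash
python3 -c "
from h import *
go(506.5,151.5,31,81)
go(506.5,151.5,31,81)
"
```

```text
t=15.95 pos [512.8 160.6 198.2] yaw 81.2 j6 -1.33 -> turn 0.2 shift mm [-10.  167.2   5.2] F [ 0.5  0.2 -0.2] w 85.0
t=15.95 pos [512.8 160.6 198.2] yaw 81.2 j6 -1.33 -> turn 0.2 shift mm [-10.  167.2   5.2] F [ 0.5  0.2 -0.2] w 85.0
```

Request:
drive_tool --gripper '[0.2,0.2,0.2,0.2,0.2,0.2]' --pt "-0.008 0.02 0.004" --pt "0 0.035 0" --pt "0 0.03 0" --pt "0 0.025 0" --pt "0 0 0" --pt "0 0 0" --turn '[0,0,0,0,0,0]'

```text
time_s: 16.45
eef_pos: [507.2, 153.0, 87.4]
ee_rot: [0.537, -0.537, -0.46, 0.46]
force: [0.2, -0.3, 0.5]
grip_width: 0.798
```

```bash
python3 -c "
from h import *
go(506.5,151.5,31,81)
s=ctrl.sense()
im,d=ctrl.capture('wrist'); save('w7',im)
for q in ['spent_mid','square']:
  r=ctrl.pinpoint('wrist',q); print(q,[(np.round(toworld('wrist',x['centre'],s),1),round(x['score'],2)) for x in r])
go(506.5,151.5,31,81)
"
```

```text
t=16.45 pos [507.2 153.   87.4] yaw 81.2 j6 -1.35 -> turn 0.2 shift mm [-1.6 56.4  0.4] F [ 0.2 -0.3  0.5] w 67.8
spent_mid [(array([506.5, 150.6,  45.1]), 0.83)]
square [(array([ 434.3, -132.6,   -2.2]), 0.51)]
t=16.60 pos [508.2 153.   89. ] yaw 81.2 j6 -1.35 -> turn 0.2 shift mm [-1.7 57.9  1.6] F [0.5 0.8 0.3] w 68.1
```

View pics/w7.png

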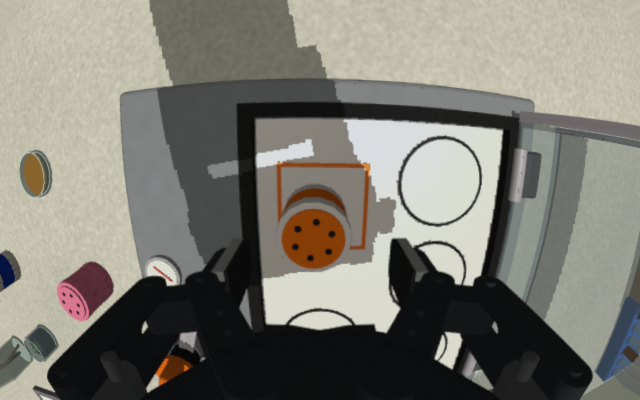

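Request:
drive_tool --gripper '[0.2,0.2,0.2,0.2,0.6,1,1,1,1,1]' --pt "-0.002 0.02 0.001" --pt "0 0.02 0" --pt "0 0.017 0" --pt "0 0 0" --pt "0 0 0" --pt "0 0 0" --pt "0 0 0" --pt "0 0 0" --pt "0 -0.01 0" --pt "0 -0.03 0" --turn '[0,0,0,0,0,0,0,0,0,0]'

```text
time_s: 17.43
eef_pos: [503.7, 150.7, 68.3]
ee_rot: [0.538, -0.536, -0.458, 0.462]
force: [0.3, 0.5, -0.2]
grip_width: 0.505
```

```bash
python3 -c "
from h import *
go(548,-434,160,81)
im=cv2.imread('pics/top5.png')
cv2.imwrite('pics/tray.png',cv2.resize(im[150:255,430:500],None,fx=5,fy=5,interpolation=cv2.INTER_CUBIC))
for u,v in [(443,164),(484,163),(488,240),(446,241)]: print(np.round(ray_z('top',u,v,16)))
"
```

```text
t=17.43 pos [503.7 150.7  68.3] yaw 81.2 j6 -1.35 -> turn 0.2 shift mm [-570.7  -91.8 -134.6] F [ 0.3  0.5 -0.2] w 43.0
[ 592. -373.   16.]
[ 591. -479.   16.]
[ 394. -475.   16.]
[ 394. -369.   16.]
```

View pics/tray.png

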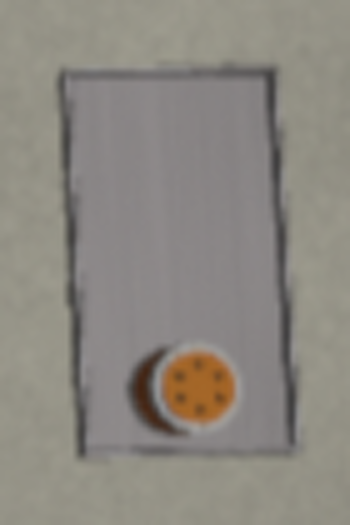

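Request:
drive_tool --gripper '[1,1,1,1,1,1,1,1,1,1,1,1,1,1,1,1,1,1,1,1]' --pt "0 -0.03 0" --pt "0 -0.035 0" --pt "0 -0.03 0" --pt "-0.02 0 -0.004" --pt "-0.037 0 -0.008" --pt "-0.037 0 -0.0085" --pt "-0.037 0 -0.0085" --pt "-0.037 0 -0.0085" --pt "-0.037 0 -0.0085" --pt "-0.037 0 -0.0085" --pt "-0.037 0 -0.0085" --pt "-0.037 0 -0.0085" --pt "-0.037 0 -0.0085" --pt "-0.037 0 -0.0085" --pt "-0.037 0 -0.0085" --pt "-0.037 0 -0.0085" --pt "-0.037 0 -0.0085" --pt "-0.037 0 -0.008" --pt "-0.027 0 -0.006" --pt "0 0 0" --turn '[0,0,0,0,0,0,0,0,0,0,0,0,0,0,0,0,0,0,0,0]'

```text
time_s: 19.1
eef_pos: [544.1, -432.0, 164.9]
ee_rot: [-0.538, 0.538, 0.459, -0.459]
force: [-1.2, 0.5, -0.8]
grip_width: 0.505
```

```bash
python3 -c "
from h import *
go(543,-428,14,81)
s=ctrl.sense()
im,d=ctrl.capture('wrist'); save('w8',im)
for q in ['tray','spent_mid']:
  r=ctrl.pinpoint('wrist',q); print(q,[(np.round(toworld('wrist',x['centre'],s),1),round(x['score'],2)) for x in r])
go(543,-428,14,81)
"
```

```text
t=19.10 pos [ 544.1 -432.   164.9] yaw 80.9 j6 -2.25 -> turn -0.1 shift mm [  4.  150.9   1.8] F [-1.2  0.5 -0.8] w 42.9
tray [(array([ 489.1, -423. ,   -3.3]), 0.57), (array([ 653.5, -265.8,   20.9]), 0.48), (array([ 529.1, -273.3,   26.3]), 0.26)]
spent_mid [(array([ 651.2, -135.4,   17.6]), 0.6), (array([ 545.4, -432.1,  176.9]), 0.58)]
t=19.25 pos [ 545.5 -426.6  165.3] yaw 81.2 j6 -2.25 -> turn 0.2 shift mm [ -1.9 151.3   2.3] F [-0.2  0.7 -0. ] w 43.4
```

View pics/w8.png

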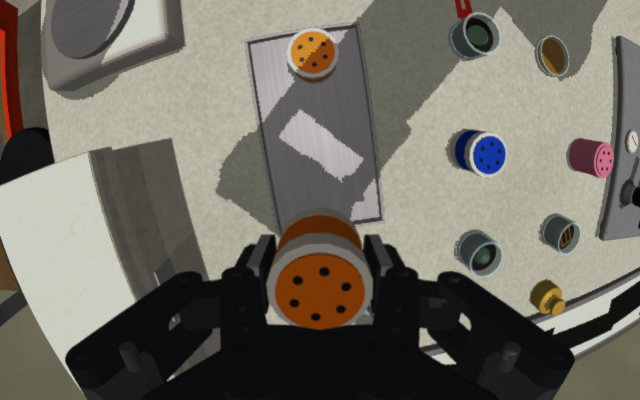

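Request:
drive_tool --gripper '[1,1,1,1,1,1,1,1]' --pt "0 0.03 0.001" --pt "0 0.035 0" --pt "0 0.035 0" --pt "0 0.025 0" --pt "0 0.01 0" --pt "0 0.008 0" --pt "0 0.004 0" --pt "0 0 0" --turn '[0,0,0,0,0,0,0,0]'

```text
time_s: 19.92
eef_pos: [545.0, -426.9, 18.8]
ee_rot: [-0.536, 0.537, 0.46, -0.46]
force: [-0.9, -1.3, -0.6]
grip_width: 0.508
```

```bash
python3 -c "
from h import *
go(543,-428,14,81)
"
```

```text
t=19.92 pos [ 545.  -426.9   18.8] yaw 81.2 j6 -2.25 -> turn 0.2 shift mm [-1.4  4.8  1.9] F [-0.9 -1.3 -0.6] w 43.2
```

Request:
drive_tool --gripper '[1,1,1]' --pt "0 0.002 0" --pt "0 0.002 0" --pt "0 0 0" --turn '[0,0,0]'

```text
time_s: 20.17
eef_pos: [545.0, -427.4, 14.8]
ee_rot: [-0.536, 0.538, 0.46, -0.46]
force: [0.8, -0.8, -0.4]
grip_width: 0.505
```

Request:
drive_tool --gripper '[1,1,1]' --pt "0 0.001 0" --pt "0 0.001 0" --pt "0 0 0" --turn '[0,0,0]'

```text
time_s: 20.42
eef_pos: [545.0, -427.4, 14.7]
ee_rot: [-0.536, 0.538, 0.46, -0.46]
force: [-5.4, 5.3, 14.7]
grip_width: 0.508
```

Request:
drive_tool --gripper '[0.3,0.3,0.3,0.3,0.3,0.3,0.1,0.1,0.1,0.1,0.1]' --pt "0 0 0" --pt "0 0 0" --pt "0 0 0" --pt "0 -0.02 0" --pt "0 -0.035 0" --pt "0 -0.04 0" --pt "0.035 -0.01 0.007" --pt "0.04 0 0.008" --pt "0.04 0 0.008" --pt "0.035 0 0.008" --pt "0 0 0" --turn '[0,0,0,0,0,0,0,0,0,0,0]'

```text
time_s: 21.33
eef_pos: [536.7, -268.0, 116.9]
ee_rot: [0.537, -0.535, -0.461, 0.461]
force: [0.1, 1.0, -0.1]
grip_width: 0.9
```

```bash
cat >> h.py <<'E'
def look(n,qs,cam='wrist'):
    s=ctrl.sense(); im,d=ctrl.capture(cam); save(n,im)
    for q in qs:
        r=ctrl.pinpoint(cam,q); print(q,[(np.round(toworld(cam,x['centre'],s),1).tolist(),round(x['score'],2)) for x in r[:4]])
E
python3 -c "
from h import *
look('w9',['fresh_mid','spent_mid','pot3_mid'])
look('top9',['fresh_mid','pot1_mid','pot3_mid','pot4_mid'],'top')
go(535,-272,11.5,81)
"
```

```text
fresh_mid [([527.8, -272.9, 26.0], 0.9), ([557.5, -90.3, 22.9], 0.71)]
spent_mid [([544.1, -427.6, 30.3], 0.96)]
pot3_mid [([649.5, -266.9, 19.6], 0.65)]
fresh_mid [([557.6, -93.4, 22.5], 0.49)]
pot1_mid []
pot3_mid [([647.2, -264.0, 21.9], 0.62)]
pot4_mid [([652.2, -135.8, 19.6], 0.73)]
t=21.78 pos [ 536.8 -274.8  116.5] yaw 81.1 j6 -2.08 -> turn 0.1 shift mm [  2.4 105.    2.2] F [-0.4  0.1 -1.9] w 76.6
```

View pics/w9.png

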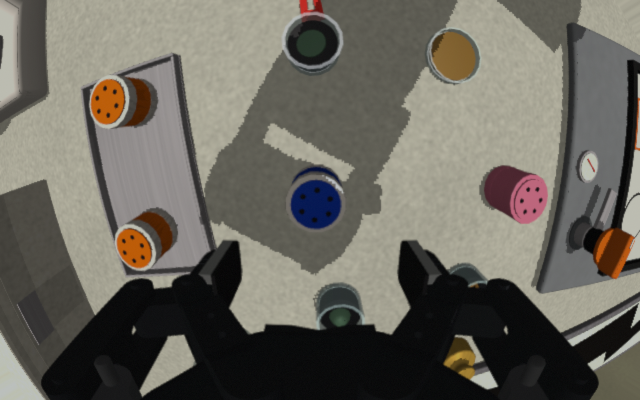

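```bash
cat >> h.py <<'E'
def wray(u,v,z,s):
    cp=ctrl.camera_params('wrist'); f=200/np.tan(np.radians(cp['fovy'])/2)
    a=u-cp['cx'];b=v-cp['cy'];r=np.hypot(a,b)+1e-9;t=r/f
    d=np.array([np.sin(t)*a/r,np.sin(t)*b/r,np.cos(t)])
    T=np.array(cp['tool_from_camera']);M=Rq(s['ee_rot'])
    o=M@T[:3,3]+np.array(s['eef_pos']); d=M@T[:3,:3]@d
    return o+d*(z-o[2])/d[2]
def discs(img,lo,hi):
    hsv=cv2.cvtColor(img,cv2.COLOR_RGB2HSV); m=cv2.inRange(hsv,lo,hi)
    n,l,st,c=cv2.connectedComponentsWithStats(m); return [(st[i][4],c[i]) for i in range(1,n) if st[i][4]>150]
E
python3 -c "
from h import *
s=ctrl.sense()
im=cv2.imread('pics/w9.png')[:,:,::-1].copy()
print(np.round(wray(317,202,50,s),1), np.round(wray(340,302,38,s),1), np.round(wray(136,246,53,s)), np.round(wray(527,201,50,s)))
"
```

```text
[ 530.1 -275.1   50. ] [ 624.  -270.2   38. ] [ 544. -430.   53.] [ 557. -103.   50.]
```

Request:
drive_tool --gripper '[0.1,0.1,0.1,0.1,0.1]' --pt "-0.002 0.01 0.006" --pt "0 0.02 0" --pt "0 0.01 0" --pt "0 0 0" --pt "0 0 0" --turn '[0,0,0,0,0]'

```text
time_s: 22.2
eef_pos: [530.7, -275.2, 76.7]
ee_rot: [0.537, -0.537, -0.46, 0.46]
force: [0.9, -0.1, -0.4]
grip_width: 0.9
```

```bash
python3 -c "
from h import *
go(530,-274,11.5,81)
look('w10',['fresh_mid'])
go(530,-274,11.5,81)
"
```

```text
t=22.20 pos [ 530.7 -275.2   76.7] yaw 81.2 j6 -2.09 -> turn 0.2 shift mm [ 1.  65.2  0.8] F [ 0.9 -0.1 -0.4] w 76.5
fresh_mid [([553.4, -90.7, 20.7], 0.93), ([528.0, -269.5, 23.7], 0.7)]
t=22.30 pos [ 531.1 -275.4   77.7] yaw 81.2 j6 -2.09 -> turn 0.2 shift mm [ 1.2 66.2  1.4] F [-0.2 -0.2 -0.5] w 76.2
```

View pics/w10.png

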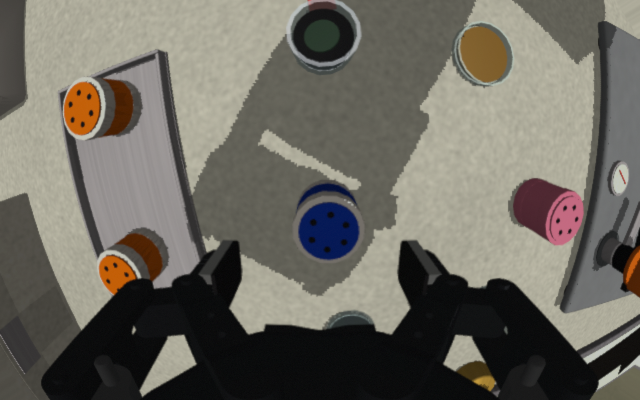

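Request:
drive_tool --gripper '[0.1,0.1,0.1,0.1,0.6,1,1,1,1,1,1,1]' --pt "0.003 0.025 0.001" --pt "0 0.025 0" --pt "0 0.015 0" --pt "0 0 0" --pt "0 0 0" --pt "0 0 0" --pt "0 0 0" --pt "0 0 0" --pt "0 -0.01 0" --pt "0 -0.03 0" --pt "0 -0.03 0" --pt "0 0 0" --turn '[0,0,0,0,0,0,0,0,0,0,0,0]'

```text
time_s: 23.3
eef_pos: [532.5, -273.6, 88.6]
ee_rot: [-0.533, 0.541, 0.461, -0.459]
force: [-0.0, -0.6, -0.3]
grip_width: 0.506
```

```bash
python3 -c "
from h import *
go(507.5,155,160,81)
look('w11',['fresh_mid'])
go(507.5,155,160,81)
"
```

```text
t=23.30 pos [ 532.5 -273.6   88.6] yaw 81.2 j6 -2.09 -> turn 0.2 shift mm [419.1 -74.4  91. ] F [-0.  -0.6 -0.3] w 43.0
fresh_mid [([527.1, -274.8, 96.5], 0.73), ([557.1, -93.8, 22.0], 0.68)]
t=23.40 pos [ 530.6 -272.3   83.5] yaw 81.2 j6 -2.09 -> turn 0.2 shift mm [418.3 -77.3  89.5] F [-0.4  0.7 -1.5] w 43.3
```

View pics/w11.png

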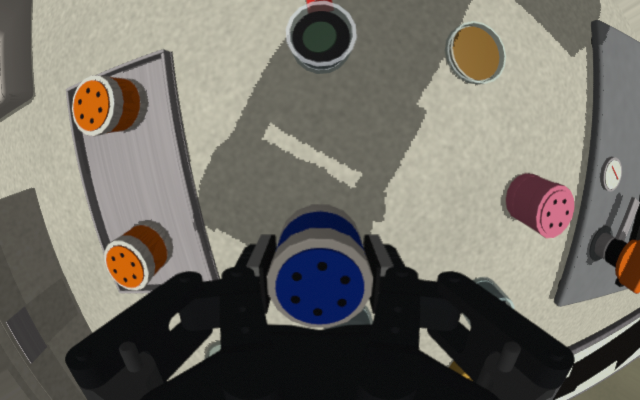

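```bash
python3 -c "
from h import *
s=ctrl.sense()
M=Rq(s['ee_rot'])
for u,v in [(320,282),(319,288)]:
  w=wray(u,v,s['eef_pos'][2]+38.5,s); print(np.round(M.T@(w-s['eef_pos']),1))
"
```

```text
[  0.5 -38.5   4.5]
[  0.1 -38.5   1.7]
```

Request:
drive_tool --gripper '[1,1,1,1,1,1,1,1,1,1,1,1,1,1,1,1]' --pt "0 -0.03 0" --pt "0.02 -0.03 0" --pt "0.035 0 0.008" --pt "0.035 0 0.008" --pt "0.035 0 0.008" --pt "0.035 0 0.008" --pt "0.035 0 0.008" --pt "0.035 0 0.008" --pt "0.035 0 0.008" --pt "0.035 0 0.008" --pt "0.035 0 0.008" --pt "0.035 0 0.008" --pt "0.035 0 0.006" --pt "0.014 0 0" --pt "0 0 0" --pt "0 0 0" --turn '[0,0,0,0,0,0,0,0,0,0,0,0,0,0,0,0]'

```text
time_s: 24.73
eef_pos: [508.8, 155.5, 141.0]
ee_rot: [0.537, -0.536, -0.46, 0.461]
force: [0.6, -0.1, -0.8]
grip_width: 0.509
```

```bash
python3 -c "
from h import *
go(510.5,154.5,31.5,81)
look('w12',['fresh_mid','square'])
go(510.5,154.5,31.5,81)
"
```

```text
t=24.73 pos [508.8 155.5 141. ] yaw 81.3 j6 -1.34 -> turn 0.3 shift mm [ -0.6 109.5  -2. ] F [ 0.6 -0.1 -0.8] w 43.3
fresh_mid [([504.2, 152.1, 153.4], 0.82), ([581.4, 233.0, 18.9], 0.22)]
square [([505.9, 155.3, 22.6], 0.73)]
t=24.88 pos [509.3 154.2 141.5] yaw 81.1 j6 -1.34 -> turn 0.1 shift mm [  0.6 110.   -1.2] F [ 0.  -0.  -0.9] w 43.1
```

View pics/w12.png

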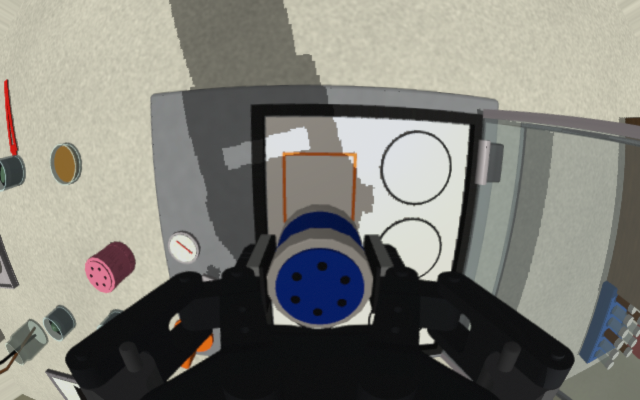

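Request:
drive_tool --gripper '[1,1,1,1,1,1,1,1]' --pt "0 0.03 -0.001" --pt "0 0.035 0" --pt "0 0.025 0" --pt "0 0.01 0" --pt "0 0.003 0" --pt "0 0.002 0" --pt "0 0.001 0" --pt "0 0 0" --turn '[0,0,0,0,0,0,0,0]'

```text
time_s: 25.55
eef_pos: [511.2, 155.1, 37.0]
ee_rot: [-0.537, 0.537, 0.461, -0.459]
force: [-0.2, 0.2, -0.8]
grip_width: 0.503
```

Request:
drive_tool --gripper '[1,1,1,1]' --pt "0 0.002 0" --pt "0 0.002 0" --pt "0 0.001 0" --pt "0 0 0" --turn '[0,0,0,0]'

```text
time_s: 25.88
eef_pos: [511.1, 155.2, 33.6]
ee_rot: [-0.536, 0.537, 0.461, -0.46]
force: [-8.2, -2.6, 25.0]
grip_width: 0.507
```

Request:
drive_tool --gripper '[0.3,0.3,0.3,0.3,0.3,0.3,0.3,0.3,0.2,0.2,0.2,0.2,0.2,0.2,0.2,0.2]' --pt "0 0 0" --pt "0 0 0" --pt "0 0 0" --pt "0 -0.02 0" --pt "0 -0.035 0" --pt "0 -0.04 0" --pt "-0.01 -0.005 0" --pt "-0.03 0 -0.023" --pt "-0.033 0 -0.023" --pt "-0.033 0 -0.023" --pt "-0.033 0 -0.023" --pt "-0.033 0 -0.023" --pt "-0.033 0 -0.023" --pt "-0.033 0 -0.023" --pt "-0.029 0 -0.023" --pt "0 0 0" --turn '[0,0,0,0,0,0,0,0,0,0,0,0,0,0,0,0]'

```text
time_s: 27.22
eef_pos: [652.6, -143.1, 129.7]
ee_rot: [-0.538, 0.539, 0.459, -0.459]
force: [0.0, 0.2, -0.1]
grip_width: 0.798
```

```bash
python3 -c "
from h import *
go(652,-137,8,81)
look('w13',['pot4_mid','fresh_mid','square'])
go(652,-137,8,81)
"
```

```text
t=27.22 pos [ 652.6 -143.1  129.7] yaw 80.9 j6 -1.80 -> turn -0.1 shift mm [  6.1 121.6   1.7] F [ 0.   0.2 -0.1] w 67.9
pot4_mid []
fresh_mid [([555.4, -92.0, 23.7], 0.94), ([508.3, 153.6, 45.3], 0.67)]
square [([502.5, 158.1, 20.6], 0.81)]
t=27.42 pos [ 651.  -136.   130.5] yaw 81.2 j6 -1.80 -> turn 0.2 shift mm [ -0.9 122.5  -1.3] F [-0.7  0.4 -1.1] w 67.9
```

View pics/w13.png

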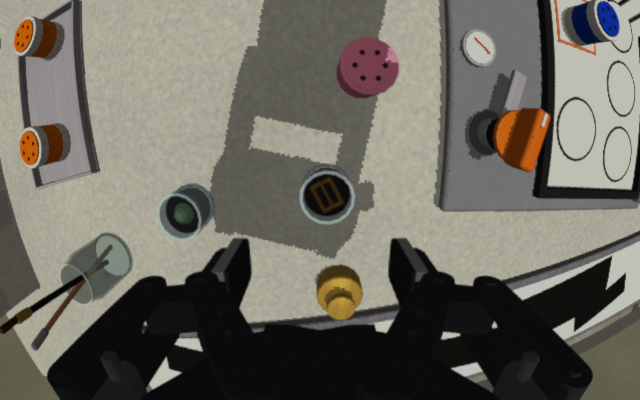

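```bash
python3 -c "
from h import *
s=ctrl.sense()
print(np.round(wray(327,193,38,s),1),np.round(wray(184,209,38,s),1))
"
```

```text
[ 645.5 -128.8   38. ] [ 640.7 -250.3   38. ]
```

Request:
drive_tool --gripper '[0.2,0.2,0.2,0.2,0.2]' --pt "0 0.025 0" --pt "0 0.03 0" --pt "0 0.015 0" --pt "0 0 0" --pt "0 0 0" --turn '[0,0,0,0,0]'

```text
time_s: 27.83
eef_pos: [651.1, -135.8, 61.1]
ee_rot: [0.537, -0.536, -0.46, 0.461]
force: [-0.1, 0.6, 0.5]
grip_width: 0.801
```

```bash
python3 -c "
from h import *
look('w14',['pot4_mid'])
go(650.5,-137,8,81)
s=ctrl.sense()
"
```

```text
pot4_mid [([654.2, -138.6, 16.0], 0.84)]
t=27.93 pos [ 652.  -136.5   62.8] yaw 81.2 j6 -1.80 -> turn 0.2 shift mm [-0.7 54.8  1.6] F [-0.  -0.8  0.5] w 67.9
```

View pics/w14.png

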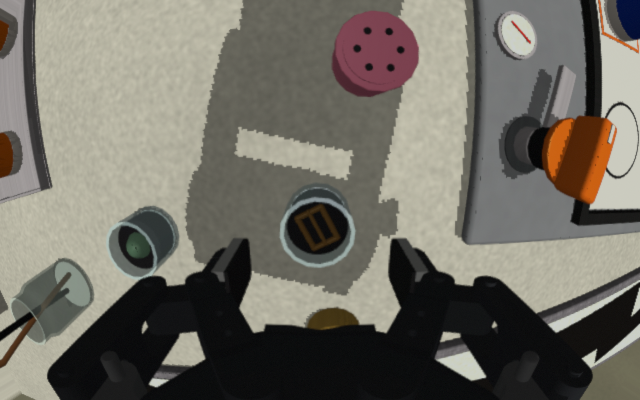

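Request:
drive_tool --gripper '[0.2,0.2,0.2,0.2,0.6,1,1,1,1,1,1,1]' --pt "0 0.02 0" --pt "0 0.02 0" --pt "0 0.013 0" --pt "0 0 0" --pt "0 0 0" --pt "0 0 0" --pt "0 0 0" --pt "0 0 0" --pt "0 -0.01 0" --pt "0 -0.03 0" --pt "0 -0.03 0" --pt "0 0 0" --turn '[0,0,0,0,0,0,0,0,0,0,0,0]'

```text
time_s: 28.93
eef_pos: [653.9, -137.9, 85.0]
ee_rot: [-0.534, 0.54, 0.462, -0.458]
force: [1.1, 0.5, 1.0]
grip_width: 0.505
```

```bash
python3 -c "
from h import *
look('w15',['pot4_mid'])
go(625.5,136.5,140,81)
"
```

```text
pot4_mid [([651.5, -136.3, 92.3], 0.81)]
t=29.03 pos [ 651.7 -137.1   79.5] yaw 81.2 j6 -1.80 -> turn 0.2 shift mm [266.1 -60.9  68.5] F [ 0.3 -0.9 -1.4] w 43.1
```

View pics/w15.png

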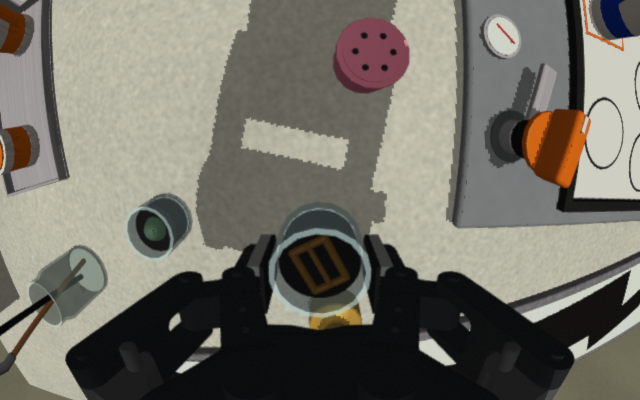

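```bash
cat >> h.py <<'E'
def inhand(u,v,h):
    s=ctrl.sense();M=Rq(s['ee_rot']); w=wray(u,v,s['eef_pos'][2]+h,s); print('in hand tool',np.round(M.T@(w-s['eef_pos']),1))
E
python3 -c "
from h import *
inhand(320,272,30)
"
```

```text
in hand tool [  0.5 -30.    4.2]
```

Request:
drive_tool --gripper '[1,1,1,1,1,1,1,1,1,1,1,1,1]' --pt "0 -0.03 0" --pt "0.01 -0.03 0" --pt "0.03 0 0.008" --pt "0.035 0 0.008" --pt "0.035 0 0.008" --pt "0.035 0 0.008" --pt "0.035 0 0.008" --pt "0.035 0 0.01" --pt "0.03 0 0.01" --pt "0.0215 0 0.005" --pt "0 0 0" --pt "0 0 0" --pt "0 0 0" --turn '[0,0,0,0,0,0,0,0,0,0,0,0,0]'

```text
time_s: 30.12
eef_pos: [627.7, 135.7, 137.0]
ee_rot: [0.537, -0.537, -0.459, 0.46]
force: [0.2, 0.2, -1.5]
grip_width: 0.505
```

```bash
python3 -c "
from h import *
go(629,136,29,81)
look('w16',['pot4_mid','ring1'])
go(629,136,29,81)
"
```

```text
t=30.12 pos [627.7 135.7 137. ] yaw 81.2 j6 -1.39 -> turn 0.2 shift mm [  0.6 108.   -1.4] F [ 0.2  0.2 -1.5] w 42.9
pot4_mid [([625.0, 135.7, 142.4], 0.74)]
ring1 [([623.7, 135.1, 18.3], 0.69), ([579.1, 230.9, 17.6], 0.68), ([495.9, 241.2, 24.2], 0.67), ([659.0, 217.3, 22.5], 0.59)]
t=30.27 pos [628.  135.2 137.5] yaw 81.1 j6 -1.39 -> turn 0.1 shift mm [  1.  108.5  -0.9] F [ 0.7 -0.3 -0.4] w 42.7
```

View pics/w16.png

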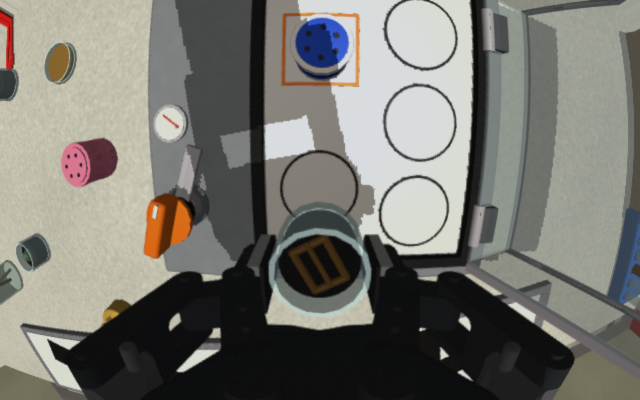

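Request:
drive_tool --gripper '[1,1,1,1,1,1,1,1,1]' --pt "0.001 0.03 0" --pt "0 0.035 0" --pt "0 0.025 0" --pt "0 0.01 0" --pt "0 0.003 0" --pt "0 0.002 0" --pt "0 0.001 0" --pt "0 0.001 0" --pt "0 0 0" --turn '[0,0,0,0,0,0,0,0,0]'

```text
time_s: 31.02
eef_pos: [628.6, 137.4, 31.9]
ee_rot: [-0.537, 0.537, 0.461, -0.46]
force: [-0.4, -0.1, -1.6]
grip_width: 0.508
```

Request:
drive_tool --gripper '[1,1,1,1]' --pt "0 0.0015 0" --pt "0 0.001 0" --pt "0 0.001 0" --pt "0 0 0" --turn '[0,0,0,0]'

```text
time_s: 31.35
eef_pos: [628.5, 137.5, 29.6]
ee_rot: [-0.536, 0.537, 0.461, -0.46]
force: [-6.4, -0.3, 14.1]
grip_width: 0.505
```

Request:
drive_tool --gripper '[0.3,0.3,0.3,0.3,0.3,0.3,0.3,0.3,0.2,0.2,0.2,0.2,0.2,0.2,0.2,0.2,0.2,0.2,0.2,0.2]' --pt "0 0 0" --pt "0 0 0" --pt "0 0 0" --pt "0 -0.02 0" --pt "0 -0.035 0" --pt "0 -0.04 0" --pt "-0.01 -0.01 0" --pt "-0.03 0 -0.007" --pt "-0.037 0 -0.008" --pt "-0.037 0 -0.008" --pt "-0.037 0 -0.008" --pt "-0.037 0 -0.008" --pt "-0.037 0 -0.008" --pt "-0.037 0 -0.008" --pt "-0.037 0 -0.008" --pt "-0.037 0 -0.008" --pt "-0.037 0 -0.008" --pt "-0.021 0 -0.003" --pt "0 0 0" --pt "0 0 0" --turn '[0,0,0,0,0,0,0,0,0,0,0,0,0,0,0,0,0,0,0,0]'

```text
time_s: 33.02
eef_pos: [648.3, -265.4, 131.7]
ee_rot: [0.538, -0.537, -0.46, 0.46]
force: [-0.2, 0.6, 0.2]
grip_width: 0.801
```

```bash
python3 -c "
from h import *
go(649,-265,8,81)
look('w17',['pot3_mid','pot1_mid'])
go(649,-265,8,81)
"
```

```text
t=33.02 pos [ 648.3 -265.4  131.7] yaw 81.1 j6 -1.97 -> turn 0.1 shift mm [  0.5 123.7  -0.7] F [-0.2  0.6  0.2] w 68.1
pot3_mid [([649.9, -262.9, 22.1], 0.6)]
pot1_mid []
t=33.17 pos [ 648.9 -263.1  132.3] yaw 81.3 j6 -1.97 -> turn 0.3 shift mm [ -1.9 124.3  -0.4] F [-0.2 -0.5 -0.2] w 68.0
```

View pics/w17.png

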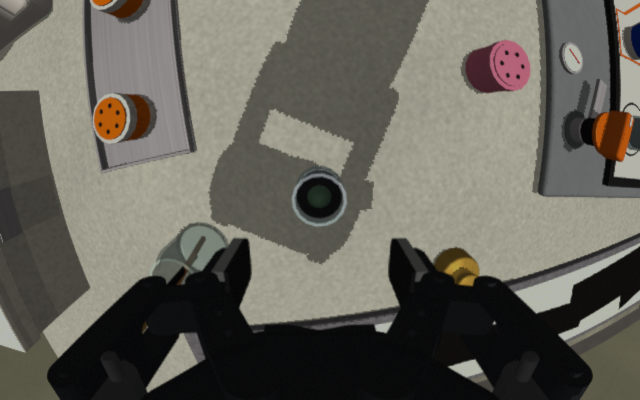

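Request:
drive_tool --gripper '[0.2,0.2,0.2,0.2,0.2,0.2,0.2,0.6,1,1,1,1,1,1,1,1]' --pt "-0.001 0.025 0" --pt "0 0.035 0" --pt "0 0.03 0" --pt "0 0.02 0" --pt "0 0.01 0" --pt "0 0.004 0" --pt "0 0 0" --pt "0 0 0" --pt "0 0 0" --pt "0 0 0" --pt "0 0 0" --pt "0 0 0" --pt "0 -0.01 0" --pt "0 -0.03 0" --pt "0 -0.03 0" --pt "0 0 0" --turn '[0,0,0,0,0,0,0,0,0,0,0,0,0,0,0,0]'

```text
time_s: 34.5
eef_pos: [650.9, -266.9, 86.0]
ee_rot: [-0.533, 0.541, 0.461, -0.459]
force: [1.1, 0.6, 0.8]
grip_width: 0.506
```

```bash
python3 -c "
from h import *
look('w18',['pot3_mid'])
go(659,218.5,140,81)
"
```

```text
pot3_mid [([652.7, -265.9, 96.6], 0.88)]
t=34.60 pos [ 649.  -265.8   80.1] yaw 81.2 j6 -1.97 -> turn 0.2 shift mm [479.8 -60.6  65.7] F [-0.9 -0.6 -1.5] w 42.9
```

View pics/w18.png

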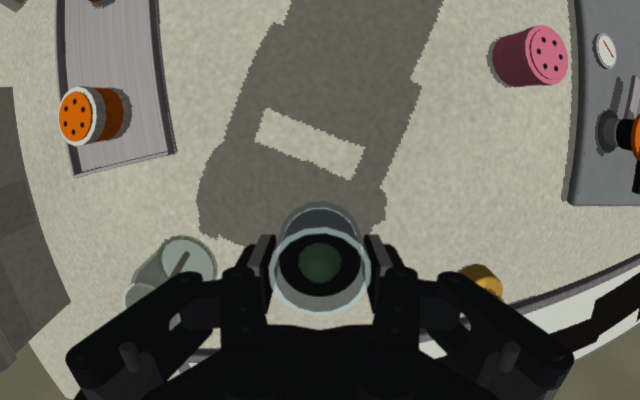

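```bash
python3 -c "
from h import *
look('top18',['pot4_mid','pot1_mid','fresh_mid','square','ring1'],'top')
im=cv2.imread('pics/top18.png')
cv2.imwrite('pics/top18c.png',cv2.resize(im[115:245,170:310],None,fx=4.5,fy=4.5,interpolation=cv2.INTER_CUBIC))
"
```

```text
pot4_mid [([628.7, 139.4, 39.5], 0.73), ([557.3, 431.3, 267.1], 0.47)]
pot1_mid [([414.4, -254.8, 18.2], 0.82)]
fresh_mid [([555.5, -89.6, 23.7], 0.67), ([514.4, 155.8, 46.7], 0.39)]
square [([509.7, 157.9, 15.6], 0.62), ([574.5, 193.0, 0.4], 0.54)]
ring1 [([663.1, 221.9, 24.7], 0.96), ([583.1, 229.5, 22.7], 0.86), ([427.9, -419.9, 4.4], 0.73), ([497.2, 245.7, 19.9], 0.71)]
```

View pics/top18c.png

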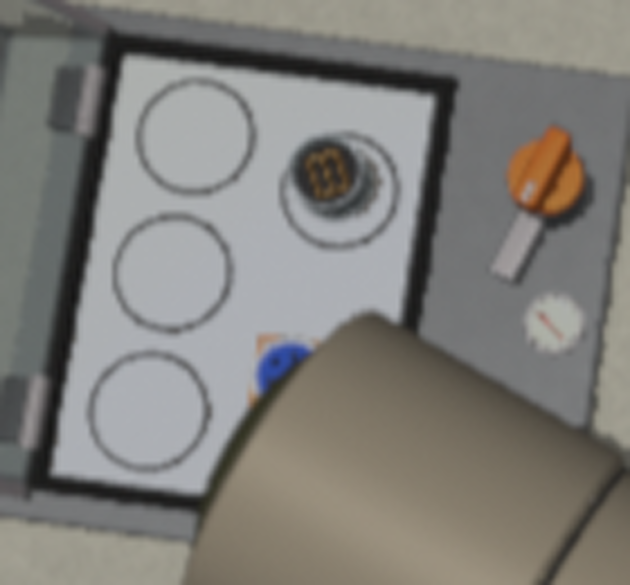

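```bash
python3 -c "
from h import *
f=lambda a,b:(170+(a+.5)/4.5-.5,115+(b+.5)/4.5-.5)
print(ray_z('top',*f(327,173),58),ray_z('top',*f(339,190),20))
"
```

```text
[627.06281992 136.3535579   58.        ] [625.40499361 136.29010878  20.        ]
```

Request:
drive_tool --gripper '[1,1,1,1,1,1,1,1,1,1,1,1,1,1,1,1,1,1,1]' --pt "0 -0.03 0" --pt "0.01 -0.03 0" --pt "0.03 0 0.004" --pt "0.035 0 0.004" --pt "0.035 0 0.005" --pt "0.035 0 0.005" --pt "0.035 0 0.005" --pt "0.035 0 0.005" --pt "0.035 0 0.005" --pt "0.035 0 0.005" --pt "0.035 0 0.005" --pt "0.035 0 0.005" --pt "0.035 0 0.005" --pt "0.035 0 0.005" --pt "0.035 0 0.005" --pt "0.02 0 0" --pt "0 0 0" --pt "0 0 0" --pt "0 0 0" --turn '[0,0,0,0,0,0,0,0,0,0,0,0,0,0,0,0,0,0,0]'

```text
time_s: 36.48
eef_pos: [659.8, 217.8, 137.8]
ee_rot: [0.537, -0.537, -0.46, 0.46]
force: [0.6, -0.1, 0.0]
grip_width: 0.508
```

```bash
python3 -c "
from h import *
go(661,218,29,81)
look('w19',['pot3_mid','ring1'])
go(661,218,29,81)
"
```

```text
t=36.48 pos [659.8 217.8 137.8] yaw 81.2 j6 -1.27 -> turn 0.2 shift mm [  0.5 108.8  -1.2] F [ 0.6 -0.1  0. ] w 43.2
pot3_mid [([662.7, 219.3, 148.0], 0.9), ([627.2, 135.3, 35.9], 0.51)]
ring1 [([578.5, 233.4, 19.4], 0.97), ([496.8, 242.7, 25.0], 0.79), ([657.7, 222.7, 22.9], 0.6)]
t=36.63 pos [660.  217.3 138.3] yaw 81.1 j6 -1.27 -> turn 0.1 shift mm [  0.9 109.3  -0.9] F [ 0.6 -0.7 -0.2] w 43.3
```

View pics/w19.png

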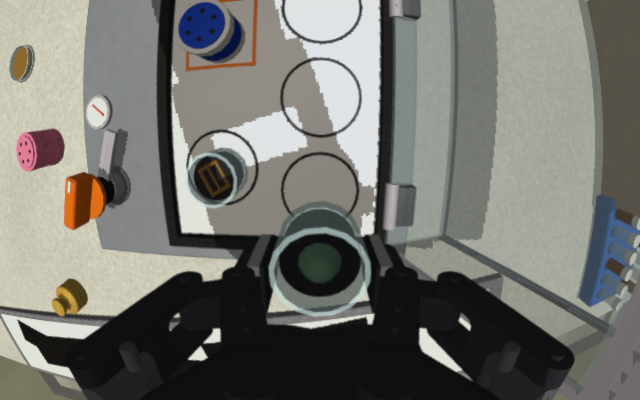

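Lined up over the far ring; lower it.

Request:
drive_tool --gripper '[1,1,1,1,1,1,1,1,1,1]' --pt "0.001 0.03 0" --pt "0 0.035 0" --pt "0 0.025 0" --pt "0 0.01 0" --pt "0 0.003 0" --pt "0 0.002 0" --pt "0 0.0015 0" --pt "0 0.001 0" --pt "0 0 0" --pt "0 0 0" --turn '[0,0,0,0,0,0,0,0,0,0]'

```text
time_s: 37.47
eef_pos: [660.4, 219.6, 31.8]
ee_rot: [-0.537, 0.537, 0.461, -0.46]
force: [-0.2, 0.7, -0.6]
grip_width: 0.505
```

Request:
drive_tool --gripper '[1,1,1,1]' --pt "0 0.0015 0" --pt "0 0.001 0" --pt "0 0 0" --pt "0 0 0" --turn '[0,0,0,0]'

```text
time_s: 37.8
eef_pos: [660.4, 219.6, 30.3]
ee_rot: [-0.537, 0.537, 0.461, -0.46]
force: [-4.2, -0.7, 10.3]
grip_width: 0.507
```

Request:
drive_tool --gripper '[0.3,0.3,0.3,0.3,0.3,0.3,0.3]' --pt "0 0 0" --pt "0 0 0" --pt "0 0 0" --pt "0 -0.02 0" --pt "0 -0.035 0" --pt "0 -0.04 0" --pt "-0.01 -0.01 0" --turn '[0,0,0,0,0,0,0]'

```text
time_s: 38.38
eef_pos: [660.5, 211.2, 140.0]
ee_rot: [-0.535, 0.538, 0.464, -0.458]
force: [0.5, -0.8, 1.2]
grip_width: 0.699
```

Request:
drive_tool --gripper '[0.2,0.2,0.2,0.2,0.2,0.2,0.2,0.2,0.2,0.2,0.2,0.2,0.2,0.2,0.2,0.2,0.2,0.2]' --pt "-0.03 0 0.01" --pt "-0.034 0 0.0115" --pt "-0.034 0 0.0115" --pt "-0.034 0 0.0115" --pt "-0.034 0 0.0115" --pt "-0.034 0 0.0115" --pt "-0.034 0 0.0115" --pt "-0.034 0 0.0115" --pt "-0.034 0 0.0115" --pt "-0.034 0 0.0115" --pt "-0.034 0 0.0115" --pt "-0.034 0 0.0115" --pt "-0.034 0 0.0115" --pt "-0.034 0 0.0115" --pt "-0.023 0 0.0095" --pt "0 0 0" --pt "0 0 0" --pt "0 0 0" --turn '[0,0,0,0,0,0,0,0,0,0,0,0,0,0,0,0,0,0]'

```text
time_s: 39.88
eef_pos: [415.8, -253.2, 133.3]
ee_rot: [-0.537, 0.537, 0.46, -0.46]
force: [-0.2, -0.3, 0.6]
grip_width: 0.802
```

```bash
python3 -c "
from h import *
go(416,-254,8,81)
look('w20',['pot1_mid'])
go(416,-254,8,81)
"
```

```text
t=39.88 pos [ 415.8 -253.2  133.3] yaw 81.2 j6 -2.21 -> turn 0.2 shift mm [ -0.7 125.3  -0.3] F [-0.2 -0.3  0.6] w 68.1
pot1_mid [([415.9, -254.9, 18.7], 0.68)]
t=39.98 pos [ 416.  -252.8  133.3] yaw 81.3 j6 -2.21 -> turn 0.3 shift mm [-1.200e+00  1.253e+02 -1.000e-01] F [-0.   0.6  0.5] w 68.2
```

View pics/w20.png

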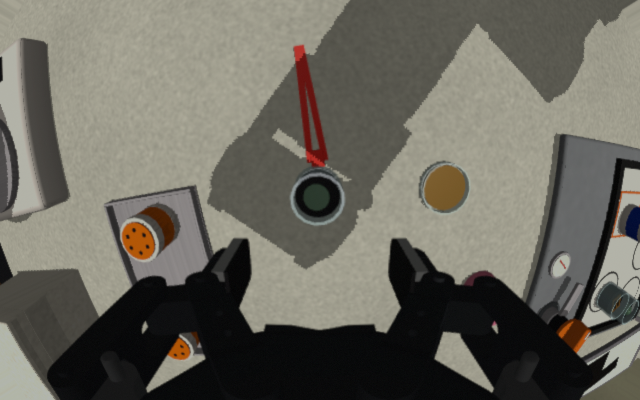

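Request:
drive_tool --gripper '[0.2,0.2,0.2,0.2,0.2,0.2,0.2,0.6,1,1,1,1,1,1,1,1]' --pt "-0.001 0.025 0" --pt "0 0.035 0" --pt "0 0.03 0" --pt "0 0.02 0" --pt "0 0.01 0" --pt "0 0.005 0" --pt "0 0 0" --pt "0 0 0" --pt "0 0 0" --pt "0 0 0" --pt "0 0 0" --pt "0 0 0" --pt "0 -0.01 0" --pt "0 -0.03 0" --pt "0 -0.03 0" --pt "0 0 0" --turn '[0,0,0,0,0,0,0,0,0,0,0,0,0,0,0,0]'

```text
time_s: 41.32
eef_pos: [417.5, -256.5, 84.0]
ee_rot: [-0.534, 0.54, 0.46, -0.46]
force: [0.9, -0.8, 0.2]
grip_width: 0.505
```

```bash
python3 -c "
from h import *
look('w21',['pot1_mid'])
look('top21',['pot3_mid','pot4_mid'],'top')
go(501,245,140,81)
im=cv2.imread('pics/top21.png')
cv2.imwrite('pics/top21c.png',cv2.resize(im[115:245,170:310],None,fx=4.5,fy=4.5,interpolation=cv2.INTER_CUBIC))
"
```

```text
pot1_mid [([417.6, -255.7, 91.1], 0.92), ([619.7, 14.4, 80.1], 0.49), ([627.8, 139.2, 38.1], 0.32)]
pot3_mid [([544.3, -427.3, 32.0], 0.7), ([652.9, 185.4, 39.9], 0.52)]
pot4_mid [([630.8, 135.3, 40.0], 0.52)]
t=41.57 pos [ 415.  -254.2   77.6] yaw 81.2 j6 -2.21 -> turn 0.2 shift mm [506.6 -61.9  -6.8] F [-0.2 -0.6 -1.1] w 43.1
```

View pics/w21.png

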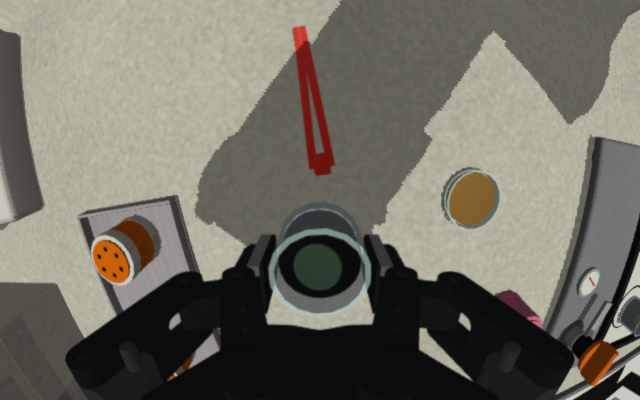

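View pics/top21c.png

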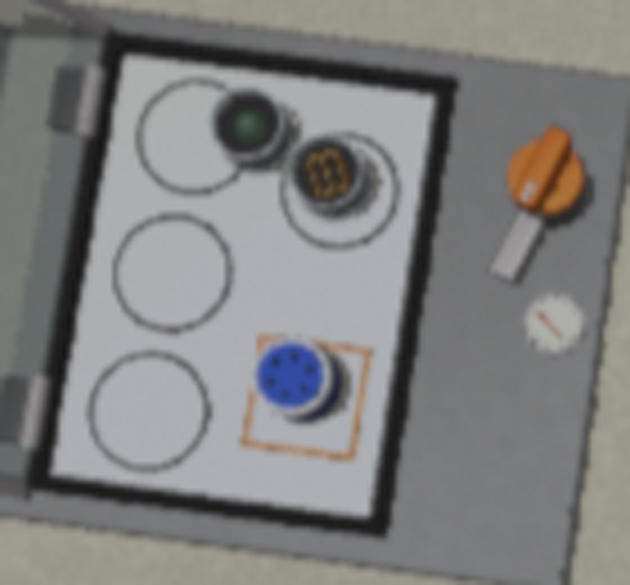

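Request:
drive_tool --gripper '[1,1,1,1,1,1,1,1,1,1,1,1,1,1,1,1,1,1,1,1]' --pt "0 -0.03 0" --pt "0.01 -0.03 0" --pt "0.03 0 0" --pt "0.034 0 -0.001" --pt "0.034 0 -0.001" --pt "0.034 0 -0.001" --pt "0.034 0 -0.001" --pt "0.034 0 -0.001" --pt "0.034 0 -0.001" --pt "0.034 0 -0.001" --pt "0.034 0 -0.001" --pt "0.034 0 -0.001" --pt "0.034 0 -0.001" --pt "0.034 0 -0.001" --pt "0.034 0 0" --pt "0.034 0 0" --pt "0.024 0 0" --pt "0 0 0" --pt "0 0 0" --pt "0 0 0" --turn '[0,0,0,0,0,0,0,0,0,0,0,0,0,0,0,0,0,0,0,0]'

```text
time_s: 43.23
eef_pos: [503.4, 243.1, 137.4]
ee_rot: [0.537, -0.537, -0.459, 0.461]
force: [0.4, -0.2, -1.0]
grip_width: 0.504
```

```bash
python3 -c "
from h import *
go(503,244.5,29,81)
look('w22',['pot1_mid','ring1'])
go(503,244.5,29,81)
"
```

```text
t=43.23 pos [503.4 243.1 137.4] yaw 81.2 j6 -1.18 -> turn 0.2 shift mm [  1.4 108.4   0.5] F [ 0.4 -0.2 -1. ] w 42.9
pot1_mid [([502.5, 242.2, 147.5], 0.56)]
ring1 [([659.3, 223.2, 20.9], 0.88), ([497.6, 241.9, 24.1], 0.57)]
t=43.38 pos [503.9 242.7 138.1] yaw 81.1 j6 -1.18 -> turn 0.1 shift mm [  1.7 109.1   1.1] F [-1.2  0.1 -0.6] w 42.6
```

View pics/w22.png

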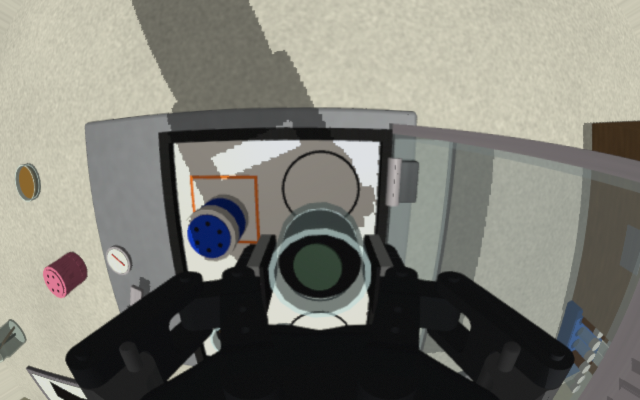

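Request:
drive_tool --gripper '[1,1,1,1,1,1,1,1,1,1]' --pt "0.001 0.03 0" --pt "0 0.035 0" --pt "0 0.025 0" --pt "0 0.01 0" --pt "0 0.003 0" --pt "0 0.002 0" --pt "0 0.0015 0" --pt "0 0.001 0" --pt "0 0.001 0" --pt "0 0 0" --turn '[0,0,0,0,0,0,0,0,0,0]'

```text
time_s: 44.22
eef_pos: [504.3, 244.8, 30.4]
ee_rot: [-0.537, 0.537, 0.46, -0.46]
force: [0.4, -0.9, -1.4]
grip_width: 0.503
```

Request:
drive_tool --gripper '[1,1,1]' --pt "0 0.001 0" --pt "0 0 0" --pt "0 0 0" --turn '[0,0,0]'

```text
time_s: 44.47
eef_pos: [504.4, 244.8, 29.7]
ee_rot: [-0.537, 0.537, 0.46, -0.46]
force: [-2.5, 0.6, 4.8]
grip_width: 0.507
```

Request:
drive_tool --gripper '[0.3,0.3,0.3,0.3,0.3,0.3,0.3,0.3,0.3,0.3,0.3,0.3,0.3,0.3,0.3,0.3]' --pt "0 0 0" --pt "0 0 0" --pt "0 0 0" --pt "0 -0.02 0" --pt "0 -0.035 0" --pt "0 -0.04 0" --pt "0 -0.02 0" --pt "0 0 0" --pt "0 0 0" --pt "0 0 0" --pt "0 0 0" --pt "0 0 0" --pt "0 0 0" --pt "0 0 0" --pt "0 0 0" --pt "0 0 0" --turn '[0,0,0,0,0,0,0,-7,-7,-7,-7,-7,-7,-7,-6,0]'

```text
time_s: 45.8
eef_pos: [504.0, 244.7, 143.7]
ee_rot: [0.263, -0.263, -0.657, 0.657]
force: [0.3, -0.6, -0.8]
grip_width: 0.699
```

```bash
python3 -c "
from h import *
go(653,186,140,136)
look('top23',['pot3_mid','pot4_mid'],'top')
im=cv2.imread('pics/top23.png')
cv2.imwrite('pics/top23c.png',cv2.resize(im[115:245,170:310],None,fx=4.5,fy=4.5,interpolation=cv2.INTER_CUBIC))
f=lambda a,b:(170+(a+.5)/4.5-.5,115+(b+.5)/4.5-.5)
print(ray_z('top',*f(247,125),58))
"
```

```text
t=45.80 pos [504.  244.7 143.7] yaw 136.4 j6 -2.14 -> turn 0.4 shift mm [-147.9    3.7  -61.3] F [ 0.3 -0.6 -0.8] w 59.4
pot3_mid [([655.1, 184.3, 43.3], 0.55)]
pot4_mid [([632.3, 137.9, 41.4], 0.64)]
[655.70531772 180.72271601  58.        ]
```

View pics/top23c.png

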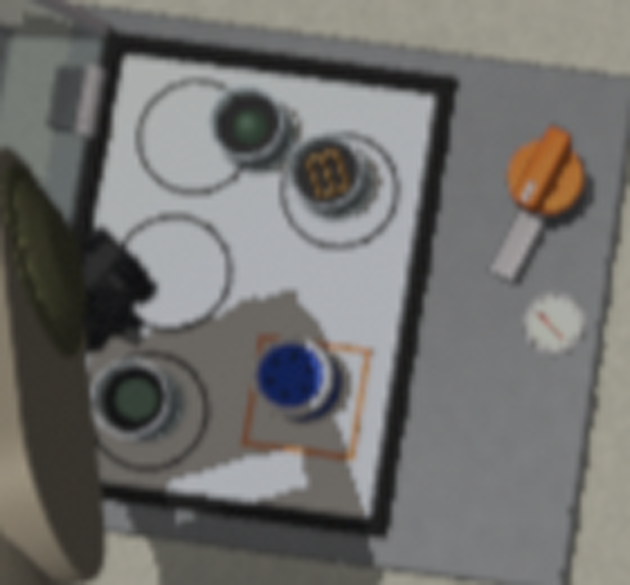

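Request:
drive_tool --gripper '[0.3,0.3,0.3,0.3,0.3,0.3,0.3,0.3]' --pt "-0.025 0 -0.01" --pt "-0.032 0 -0.012" --pt "-0.032 0 -0.012" --pt "-0.032 0 -0.012" --pt "-0.031 0 -0.013" --pt "0 0 0" --pt "0 0 0" --pt "0 0 0" --turn '[0,0,0,0,0,0,0,0]'

```text
time_s: 46.62
eef_pos: [654.0, 182.3, 143.4]
ee_rot: [0.265, -0.264, -0.656, 0.656]
force: [-0.9, -0.7, 0.2]
grip_width: 0.698
```

```bash
python3 -c "
from h import *
go(655,182,28,136)
look('w24',['pot3_mid','ring1'])
go(655,182,28,136)
"
```

```text
t=46.62 pos [654.  182.3 143.4] yaw 136.1 j6 -2.28 -> turn 0.1 shift mm [ -1.  115.4  -0.5] F [-0.9 -0.7  0.2] w 59.3
pot3_mid [([659.4, 183.0, 41.1], 0.85)]
ring1 [([576.1, 229.3, 21.3], 0.68), ([659.4, 218.9, 21.2], 0.63), ([619.8, 15.3, 77.9], 0.6)]
t=46.77 pos [653.8 182.8 144.3] yaw 136.2 j6 -2.28 -> turn 0.2 shift mm [ -1.4 116.3  -0.2] F [-0.4 -0.7  0.2] w 59.5
```

View pics/w24.png

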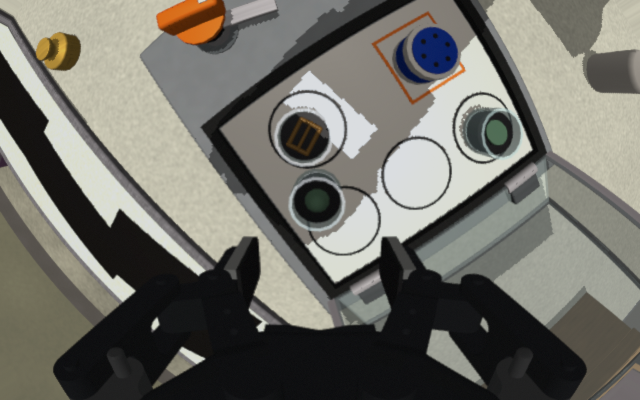

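Request:
drive_tool --gripper '[0.35,0.35,0.35,0.35,0.35,0.35]' --pt "-0.002 0.025 0" --pt "0 0.035 0" --pt "0 0.015 0" --pt "0 0 0" --pt "0 0 0" --pt "0 0 0" --turn '[0,0,0,0,0,0]'

```text
time_s: 47.27
eef_pos: [656.7, 181.1, 70.9]
ee_rot: [-0.263, 0.265, 0.657, -0.656]
force: [0.3, 0.3, 0.4]
grip_width: 0.648
```

```bash
python3 -c "
from h import *
look('w25',['pot3_mid'])
go(656,182,28,136)
"
```

```text
pot3_mid [([662.5, 180.8, 39.6], 0.82)]
t=47.37 pos [656.8 180.9  70.9] yaw 136.2 j6 -2.28 -> turn 0.2 shift mm [ 1.4 42.9 -0.1] F [-0.8  0.9  0.5] w 55.5
```

View pics/w25.png

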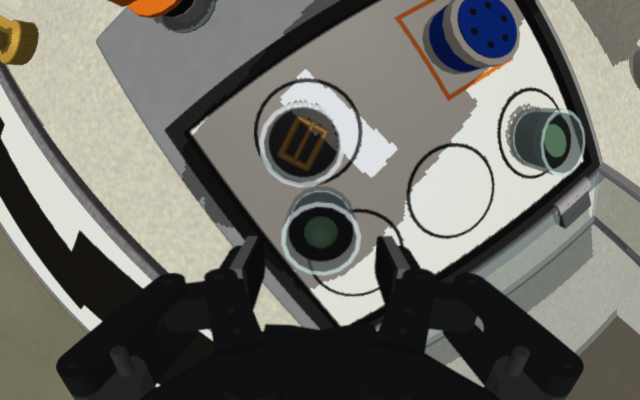

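Request:
drive_tool --gripper '[0.35,0.35,0.35,0.35,0.6,1,1,1,1,1,1,1]' --pt "0 0.02 0.002" --pt "0 0.015 0" --pt "0 0.007 0" --pt "0 0 0" --pt "0 0 0" --pt "0 0 0" --pt "0 0 0" --pt "0 0 0" --pt "0 -0.01 0" --pt "0 -0.03 0" --pt "0 -0.03 0" --pt "0 0 0" --turn '[0,0,0,0,0,0,0,0,0,0,0,0]'

```text
time_s: 48.37
eef_pos: [657.3, 179.6, 104.3]
ee_rot: [-0.26, 0.267, 0.658, -0.654]
force: [0.6, 0.8, 0.1]
grip_width: 0.507
```

```bash
python3 -c "
from h import *
look('w26',['pot3_mid','ring1'])
go(659,218.5,29,136)
"
```

```text
pot3_mid [([663.0, 183.1, 116.6], 0.84)]
ring1 [([578.0, 232.3, 17.4], 0.85), ([659.1, 219.9, 20.7], 0.76)]
t=48.52 pos [654.4 179.2  96.8] yaw 136.2 j6 -2.28 -> turn 0.2 shift mm [ 24.   67.8 -31.5] F [ 0.5 -0.3 -1.7] w 42.9
```

View pics/w26.png

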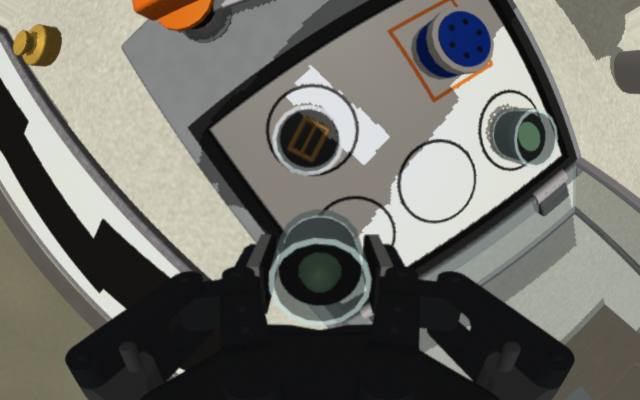

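Request:
drive_tool --gripper '[1,1,1,1,1]' --pt "0.012 0 -0.014" --pt "0.0125 0 -0.015" --pt "0 0 0" --pt "0 0 0" --pt "0 0 0" --turn '[0,0,0,0,0]'

```text
time_s: 48.93
eef_pos: [656.6, 216.5, 95.8]
ee_rot: [0.264, -0.263, -0.656, 0.656]
force: [0.8, -0.1, -0.4]
grip_width: 0.504
```

```bash
python3 -c "
from h import *
go(658,217.5,29,136)
look('w27',['pot3_mid','ring1'])
go(658,217.5,29,136)
inhand(320,281,30)
"
```

```text
t=48.93 pos [656.6 216.5  95.8] yaw 136.2 j6 -2.23 -> turn 0.2 shift mm [-0.4 66.8 -1.8] F [ 0.8 -0.1 -0.4] w 42.8
pot3_mid [([659.2, 218.6, 108.5], 0.81)]
ring1 [([660.0, 219.8, 18.7], 0.85), ([579.0, 229.7, 16.4], 0.73)]
t=49.08 pos [657.  216.2  96.5] yaw 136.1 j6 -2.23 -> turn 0.1 shift mm [ 0.1 67.5 -1.6] F [-0.5 -0.6 -0.6] w 42.7
in hand tool [  0.6 -30.   -0.4]
```

View pics/w27.png

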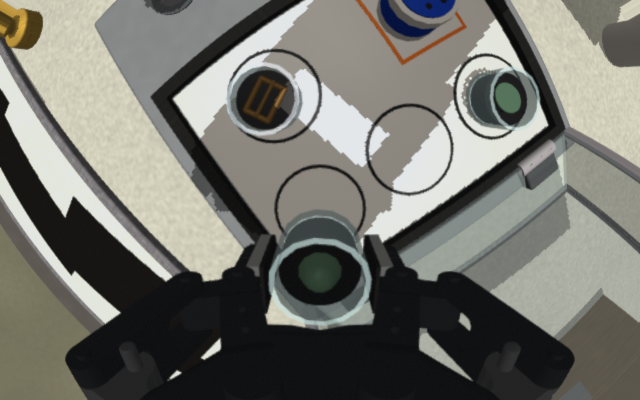

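Request:
drive_tool --gripper '[1,1,1,1,1,1,1,1]' --pt "0 0.025 -0.001" --pt "0 0.025 0" --pt "0 0.01 0" --pt "0 0.003 0" --pt "0 0.0015 0" --pt "0 0.001 0" --pt "0 0 0" --pt "0 0 0" --turn '[0,0,0,0,0,0,0,0]'

```text
time_s: 49.75
eef_pos: [658.2, 217.9, 32.5]
ee_rot: [-0.263, 0.264, 0.656, -0.656]
force: [0.2, -0.1, -1.4]
grip_width: 0.505
```

Request:
drive_tool --gripper '[1,1,1,1]' --pt "0 0.001 0" --pt "0 0.001 0" --pt "0 0 0" --pt "0 0 0" --turn '[0,0,0,0]'

```text
time_s: 50.08
eef_pos: [657.7, 217.8, 29.3]
ee_rot: [-0.264, 0.264, 0.656, -0.656]
force: [0.0, -0.3, -1.0]
grip_width: 0.504
```

Request:
drive_tool --gripper '[1,1,1,1]' --pt "0 0.001 0" --pt "0 0.001 0" --pt "0 0 0" --pt "0 0 0" --turn '[0,0,0,0]'

```text
time_s: 50.42
eef_pos: [657.8, 217.8, 28.0]
ee_rot: [-0.264, 0.264, 0.656, -0.656]
force: [-1.9, -0.6, 5.3]
grip_width: 0.511
```

Request:
drive_tool --gripper '[0.35,0.35,0.35,0.35,0.35,0.35,0.35,0.35,0.35,0.35,0.35,0.35,0.35,0.35,0.35]' --pt "0 0 0" --pt "0 0 0" --pt "0 0 0" --pt "0 -0.02 0" --pt "0 -0.035 0" --pt "0 -0.035 0" --pt "0 -0.035 0" --pt "0 -0.035 0" --pt "0 -0.035 0" --pt "0 -0.035 0" --pt "0 -0.035 0" --pt "0 -0.035 0" --pt "0 0 0" --pt "0 0 0" --pt "0 0 0" --turn '[0,0,0,0,0,7,7,7,7,7,7,7,6,0,0]'

```text
time_s: 51.67
eef_pos: [657.6, 217.8, 326.1]
ee_rot: [0.537, -0.536, -0.46, 0.461]
force: [-0.7, -1.3, -0.6]
grip_width: 0.65
```

```bash
python3 -c "
from h import *
go(554.5,429,321,81)
look('w28',['pot3_mid','hood_bar'])
look('top28',['pot3_mid','pot4_mid','pot1_mid','hood_bar'],'top')
go(554.5,429,321,81)
im=cv2.imread('pics/top28.png')
cv2.imwrite('pics/top28c.png',cv2.resize(im[115:245,170:310],None,fx=4.5,fy=4.5,interpolation=cv2.INTER_CUBIC))
"
```

```text
t=51.67 pos [657.6 217.8 326.1] yaw 81.4 j6 -1.27 -> turn 0.4 shift mm [192.5   5.2 134.9] F [-0.7 -1.3 -0.6] w 55.3
pot3_mid [([665.7, 218.2, 40.7], 0.93)]
hood_bar [([557.5, 432.6, 273.3], 0.65)]
pot3_mid [([659.2, 221.9, 41.2], 0.67)]
pot4_mid [([555.3, 431.5, 271.2], 0.28)]
pot1_mid [([501.8, 244.3, 38.1], 0.87)]
hood_bar [([553.6, 431.7, 266.2], 0.58)]
t=52.07 pos [657.6 217.8 327. ] yaw 81.2 j6 -1.27 -> turn 0.2 shift mm [192.5   6.  134.9] F [-0.4  0.1  0.5] w 55.6
```

View pics/top28c.png

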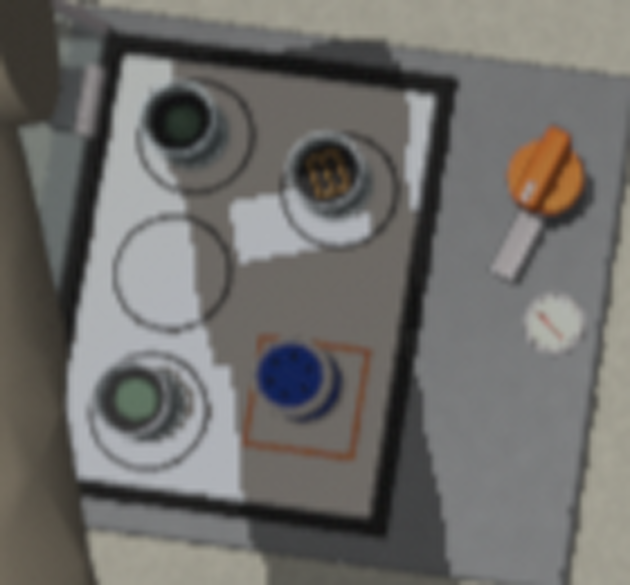

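View pics/w28.png

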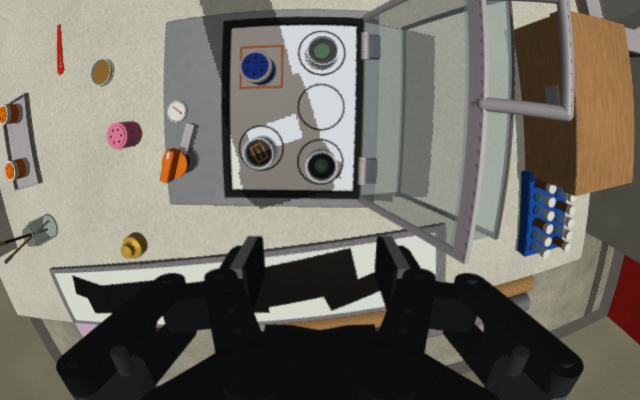

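```bash
python3 -c "
from h import *
f=lambda a,b:(170+(a+.5)/4.5-.5,115+(b+.5)/4.5-.5)
for n,a,r in [('pot3',(181,122),(196,136)),('pot4',(326,173),(339,189)),('pot1',(134,399),(149,411))]: print(n,ray_z('top',*f(*a),58)[:2],'ring',ray_z('top',*f(*r),20)[:2])
print(ray_z('top',*f(290,374),70),'sq',ray_z('top',*f(308,398),20))
"
```

```text
pot3 [658.55066291 217.49130665] ring [659.5713561  218.26656197]
pot4 [627.07991442 136.90871542] ring [625.98877098 136.28572756]
pot1 [504.09622082 242.86787862] ring [501.44729816 244.61071615]
[513.76368098 155.04790162  70.        ] sq [506.09988325 154.71721423  20.        ]
```

```bash
python3 -c "
from h import *
s=ctrl.sense()
im=cv2.imread('pics/w28.png')[:,:,::-1].copy()
for a,c in discs(im,(108,120,40),(130,255,255)): print('w blue',a,np.round(c,1),np.round(wray(c[0],c[1],70,s),1))
m=cv2.inRange(cv2.cvtColor(im,cv2.COLOR_RGB2HSV),(5,90,60),(20,255,255)); m[:30]=0;m[100:]=0;m[:,:230]=0;m[:,295:]=0
p=cv2.findNonZero(m); (cx,cy),sz,an=cv2.minAreaRect(p); print('sq',cx,cy,sz,an,np.round(wray(cx,cy,20,s),1))
cv2.imwrite('pics/w28c.png',cv2.resize(cv2.imread('pics/w28.png')[5:205,215:375],None,fx=4,fy=3,interpolation=cv2.INTER_CUBIC))
im=cv2.imread('pics/top28.png')[:,:,::-1].copy()
for a,c in discs(im[115:245,170:310].copy(),(108,90,40),(130,255,255)): print('top blue',a,np.round(c,1),np.round(ray_z('top',c[0]+170,c[1]+115,70),1))
"
```

```text
w blue 523 [254.5  65.5] [512.3 156.1  70. ]
w blue 1801 [534.5 214.4] [780.3 554.7  70. ]
sq 261.0 66.5 (43.0, 44.0) 90.0 [505.8 156.3  20. ]
```

View pics/w28c.png

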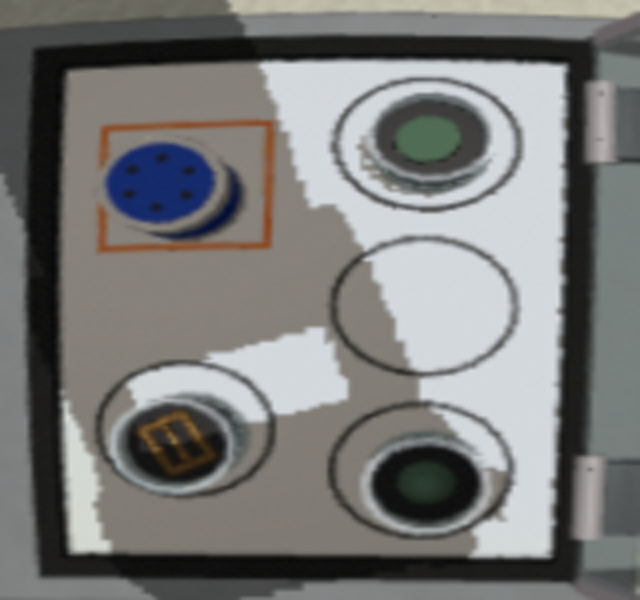

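Request:
drive_tool --gripper '[0.25,0.25,0.25,0.25,0.25,0.25,0.25,0.25,0.25,0.25,0.25]' --pt "-0.02 0.01 0.032" --pt "-0.022 0.02 0.035" --pt "-0.022 0.03 0.035" --pt "-0.0205 0.03 0.033" --pt "0 0.04 0" --pt "0 0.04 0" --pt "0 0.035 0" --pt "0 0.025 0" --pt "0 0 0" --pt "0 0 0" --pt "0 0 0" --turn '[0,0,0,0,0,0,0,0,0,0,0]'

```text
time_s: 52.98
eef_pos: [542.7, 167.6, 117.3]
ee_rot: [-0.536, 0.538, 0.461, -0.459]
force: [0.3, -1.0, 0.8]
grip_width: 0.75
```

```bash
python3 -c "
from h import *
look('w29',['fresh_mid'])
go(512,155.5,31.5,81)
"
```

```text
fresh_mid [([507.2, 153.2, 48.1], 0.89), ([557.5, -91.3, 22.5], 0.66)]
t=53.08 pos [542.7 167.6 117.4] yaw 81.2 j6 -1.32 -> turn 0.2 shift mm [-16.8  85.8  28.7] F [ 0.8 -0.2 -0. ] w 63.9
```

View pics/w29.png

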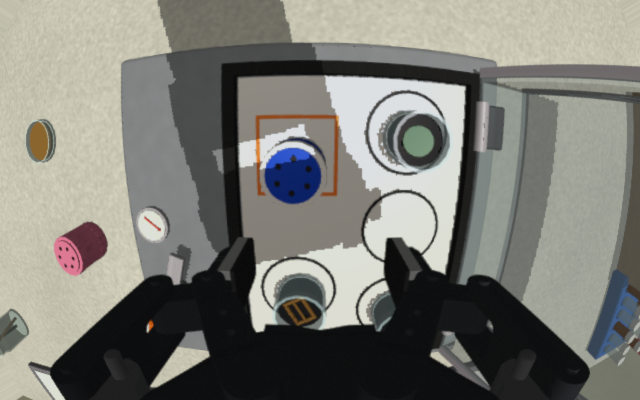

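```bash
python3 -c "
from h import *
s=ctrl.sense()
print(wray(293,173,70,s),wray(297,155,20,s))"
```

```text
[509.92460262 156.35336061  70.        ] [505.06866239 156.18747937  20.        ]
```

Request:
drive_tool --gripper '[0.25,0.25,0.25,0.25,0.25,0.25,0.25,0.25,0.25]' --pt "-0.0085 0 0.0145" --pt "-0.0085 0 0.015" --pt "0 0 0" --pt "0 0.02 0" --pt "0 0.025 0" --pt "0 0.025 0" --pt "0 0.014 0" --pt "0 0 0" --pt "0 0 0" --turn '[0,0,0,0,0,0,0,0,0]'

```text
time_s: 53.83
eef_pos: [510.7, 155.3, 32.1]
ee_rot: [-0.537, 0.537, 0.46, -0.46]
force: [-0.0, -1.2, 0.6]
grip_width: 0.754
```

```bash
python3 -c "
from h import *
go(511,155.5,31.5,81)
"
```

```text
t=53.83 pos [510.7 155.3  32.1] yaw 81.2 j6 -1.34 -> turn 0.2 shift mm [ 0.2  0.6 -0.3] F [-0.  -1.2  0.6] w 64.1
```

Request:
drive_tool --gripper '[0.6,1,1,1,1,1,1,1,1,1,1,1]' --pt "0 0 0" --pt "0 0 0" --pt "0 0 0" --pt "0 0 0" --pt "0 0 0" --pt "0 -0.003 0" --pt "0 0 0.003" --pt "0 0 0.0025" --pt "0 0 0" --pt "0 0.0015 0" --pt "0 0.001 0" --pt "0 0 0" --turn '[0,0,0,0,0,0,0,0,0,0,0,0]'

```text
time_s: 54.83
eef_pos: [504.3, 156.1, 33.1]
ee_rot: [0.537, -0.537, -0.46, 0.46]
force: [-7.0, -1.3, 17.1]
grip_width: 0.507
```

Request:
drive_tool --gripper '[1,1,1]' --pt "0 0.0005 0" --pt "0 0.0005 0" --pt "0 0 0" --turn '[0,0,0]'

```text
time_s: 55.08
eef_pos: [504.4, 156.1, 33.0]
ee_rot: [-0.537, 0.537, 0.46, -0.46]
force: [-12.1, -1.6, 26.6]
grip_width: 0.505
```

Request:
drive_tool --gripper '[0.3,0.3,0.3,0.3,0.3,0.3,0.3,0.3,0.3,0.3,0.3,0.3,0.3,0.3,0.3]' --pt "0 0 0" --pt "0 0 0" --pt "0 0 0" --pt "0 -0.02 0" --pt "0 -0.03 0" --pt "0 -0.03 0" --pt "0 -0.03 0" --pt "0 -0.03 0" --pt "0 -0.03 0" --pt "0 -0.03 0" --pt "0 -0.03 0" --pt "0 -0.03 0" --pt "0 -0.03 0" --pt "0 0 0" --pt "0 0 0" --turn '[0,0,0,0,0,0,0,0,0,0,0,0,0,0,0]'

```text
time_s: 56.33
eef_pos: [504.8, 156.1, 321.6]
ee_rot: [-0.536, 0.537, 0.461, -0.459]
force: [-0.0, 0.4, 0.1]
grip_width: 0.698
```

```bash
python3 -c "
from h import *
go(555,430,321,81)
look('w30',['hood_bar'])
look('top30',['hood_bar'],'top')
s=ctrl.sense()
im=cv2.imread('pics/w30.png')[:,:,::-1].copy()
for a,c in discs(im,(108,120,40),(130,255,255)): print('w blue',a,np.round(c,1),np.round(wray(c[0],c[1],70,s),1))
go(555,430,321,81)
im=cv2.imread('pics/top30.png')
cv2.imwrite('pics/top30c.png',cv2.resize(im[115:245,170:310],None,fx=4.5,fy=4.5,interpolation=cv2.INTER_CUBIC))
"
```

```text
t=56.33 pos [504.8 156.1 321.6] yaw 81.2 j6 -1.34 -> turn 0.2 shift mm [278.4   0.8  -6.7] F [-0.   0.4  0.1] w 59.3
hood_bar [([557.2, 433.2, 273.0], 0.64)]
hood_bar [([556.6, 436.6, 270.6], 0.84)]
w blue 547 [319.3 166.9] [502.6 156.4  70. ]
w blue 467 [546.3 288.3] [779.5 540.4  70. ]
t=56.53 pos [504.2 156.  319.4] yaw 81.2 j6 -1.34 -> turn 0.2 shift mm [278.6  -1.8  -7.4] F [0.  0.2 0.1] w 59.6
```

View pics/top30c.png

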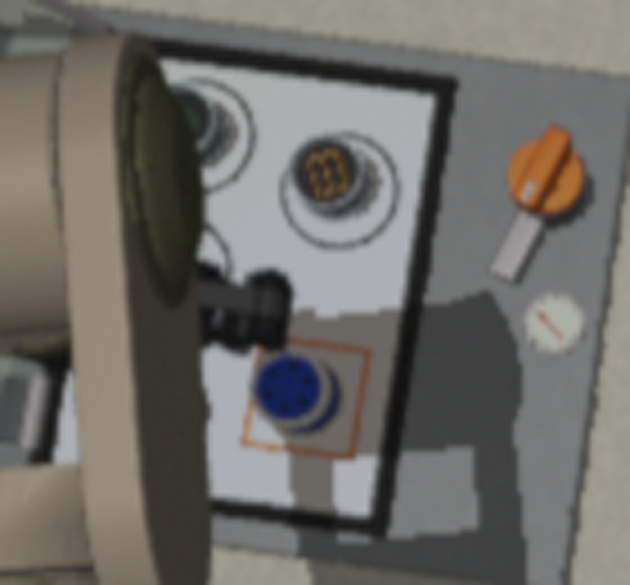

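View pics/w30.png

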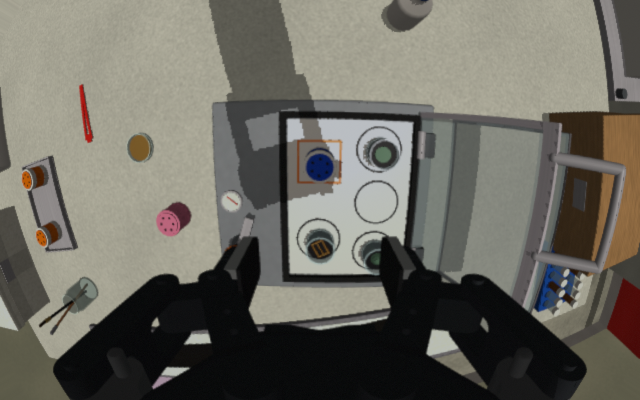

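Request:
drive_tool --gripper '[0.4,0.4,0.4,0.4,0.4,0.4,0.4,0.4,0.4,0.4,0.4,0.4]' --pt "0.02 -0.01 0" --pt "0.03 0 -0.001" --pt "0.03 0 -0.001" --pt "0.03 0 -0.001" --pt "0.03 0 -0.001" --pt "0.03 0 -0.001" --pt "0.03 0 -0.001" --pt "0.03 0 -0.001" --pt "0.03 0 -0.001" --pt "0.0205 0 -0.0005" --pt "0 0 0" --pt "0 0 0" --turn '[0,0,0,0,0,0,0,0,0,0,0,0]'

```text
time_s: 57.53
eef_pos: [555.8, 432.6, 328.6]
ee_rot: [0.537, -0.537, -0.459, 0.461]
force: [0.7, -0.3, 0.4]
grip_width: 0.599
```

```bash
python3 -c "
from h import *
go(556,432,256,81)
look('w31',['hood_bar'])
go(556,432,256,81)
"
```

```text
t=57.53 pos [555.8 432.6 328.6] yaw 81.3 j6 -0.92 -> turn 0.3 shift mm [-0.4 72.6 -0.5] F [ 0.7 -0.3  0.4] w 51.0
hood_bar [([558.7, 435.3, 273.8], 0.82)]
t=57.63 pos [555.9 431.2 330.4] yaw 81.1 j6 -0.92 -> turn 0.1 shift mm [ 0.9 74.4  0. ] F [ 0.5 -0.6  0.1] w 50.8
```

View pics/w31.png

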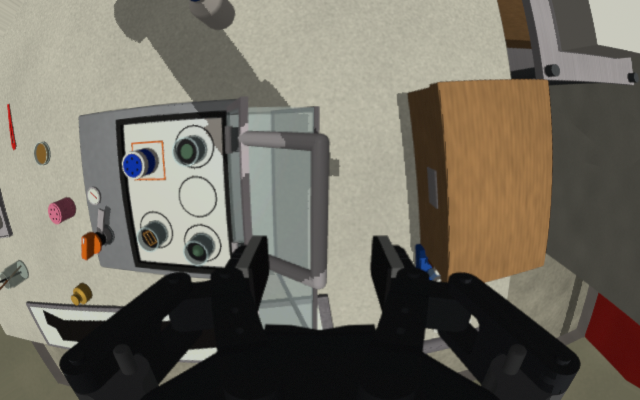

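Request:
drive_tool --gripper '[0.4,0.4,0.4,0.4,0.4,0.8,1,1,1,1]' --pt "0.001 0.02 0" --pt "0 0.025 0" --pt "0 0.02 0" --pt "0 0.009 0" --pt "0 0 0" --pt "0 0 0" --pt "0 0 0" --pt "0 0 0" --pt "0 0 0" --pt "0 0 0" --turn '[0,0,0,0,0,0,0,0,0,0]' --force 30

```text
time_s: 58.47
eef_pos: [556.2, 432.2, 258.5]
ee_rot: [-0.537, 0.538, 0.46, -0.46]
force: [-1.5, -3.8, 4.2]
grip_width: 0.127
```

```bash
python3 -c "
from h import *
go(556,432,256,81)
t=np.radians(119.3-np.linspace(0,110,35))
x=-279*np.cos(t); z=279*np.sin(t)
for a,b in zip(np.diff(x),np.diff(z)): print('[%.4f, %.4f, 0],'%(a/1000,-b/1000),end=' ')
"
```

```text
t=58.47 pos [556.2 432.2 258.5] yaw 81.1 j6 -0.92 -> turn 0.1 shift mm [-0.2  2.5  0.2] F [-1.5 -3.8  4.2] w 10.8
[-0.0139, -0.0073, 0], [-0.0143, -0.0065, 0], [-0.0147, -0.0057, 0], [-0.0150, -0.0049, 0], [-0.0152, -0.0040, 0], [-0.0154, -0.0031, 0], [-0.0156, -0.0023, 0], [-0.0157, -0.0014, 0], [-0.0157, -0.0005, 0], [-0.0157, 0.0004, 0], [-0.0157, 0.0013, 0], [-0.0156, 0.0022, 0], [-0.0155, 0.0030, 0], [-0.0153, 0.0039, 0], [-0.0150, 0.0048, 0], [-0.0147, 0.0056, 0], [-0.0144, 0.0064, 0], [-0.0140, 0.0072, 0], [-0.0136, 0.0080, 0], [-0.0131, 0.0088, 0], [-0.0126, 0.0095, 0], [-0.0120, 0.0102, 0], [-0.0114, 0.0108, 0], [-0.0108, 0.0115, 0], [-0.0101, 0.0121, 0], [-0.0094, 0.0126, 0], [-0.0087, 0.0131, 0], [-0.0080, 0.0136, 0], [-0.0072, 0.0140, 0], [-0.0064, 0.0144, 0], [-0.0055, 0.0147, 0], [-0.0047, 0.0150, 0], [-0.0039, 0.0153, 0], [-0.0030, 0.0155, 0],
```

Request:
drive_tool --gripper '[1,1,1,1,1,1,1,1,1,1,1,1,1,1,1,1,1]' --pt "-0.0139 -0.0073 0" --pt "-0.0143 -0.0065 0" --pt "-0.0147 -0.0057 0" --pt "-0.015 -0.0049 0" --pt "-0.0152 -0.004 0" --pt "-0.0154 -0.0031 0" --pt "-0.0156 -0.0023 0" --pt "-0.0157 -0.0014 0" --pt "-0.0157 -0.0005 0" --pt "-0.0157 0.0004 0" --pt "-0.0157 0.0013 0" --pt "-0.0156 0.0022 0" --pt "-0.0155 0.003 0" --pt "-0.0153 0.0039 0" --pt "-0.015 0.0048 0" --pt "-0.0147 0.0056 0" --pt "-0.0144 0.0064 0" --turn '[0,0,0,0,0,0,0,0,0,0,0,0,0,0,0,0,0]'

```text
time_s: 59.88
eef_pos: [515.1, 178.6, 265.5]
ee_rot: [0.538, -0.536, -0.46, 0.46]
force: [-7.7, -0.9, 5.0]
grip_width: 0.123
```

Request:
drive_tool --gripper '[1,1,1,1,1,1,1,1,1,1,1,1,1,1,1,1,1]' --pt "-0.014 0.0072 0" --pt "-0.0136 0.008 0" --pt "-0.0131 0.0088 0" --pt "-0.0126 0.0095 0" --pt "-0.012 0.0102 0" --pt "-0.0114 0.0108 0" --pt "-0.0108 0.0115 0" --pt "-0.0101 0.0121 0" --pt "-0.0094 0.0126 0" --pt "-0.0087 0.0131 0" --pt "-0.008 0.0136 0" --pt "-0.0072 0.014 0" --pt "-0.0064 0.0144 0" --pt "-0.0055 0.0147 0" --pt "-0.0047 0.015 0" --pt "-0.0039 0.0153 0" --pt "-0.003 0.014 0" --turn '[0,0,0,0,0,0,0,0,0,0,0,0,0,0,0,0,0]'

```text
time_s: 61.3
eef_pos: [492.1, 25.9, 59.5]
ee_rot: [0.538, -0.536, -0.46, 0.46]
force: [-3.9, 3.8, -1.0]
grip_width: 0.125
```

```bash
python3 -c "
from h import *
go(491.5,27,58,81)
"
```

```text
t=61.30 pos [492.1  25.9  59.5] yaw 81.2 j6 -1.60 -> turn 0.2 shift mm [1.  1.6 0.8] F [-3.9  3.8 -1. ] w 10.6
```

Request:
drive_tool --gripper '[1,1,1,1]' --pt "0 0.001 0" --pt "0 0.001 0" --pt "0 0 0" --pt "0 0 0" --turn '[0,0,0,0]'

```text
time_s: 61.63
eef_pos: [492.0, 25.8, 58.2]
ee_rot: [0.538, -0.536, -0.459, 0.461]
force: [-5.8, -1.3, -1.3]
grip_width: 0.127
```

Request:
drive_tool --gripper '[0.5,0.5,0.5,0.5,0.5,0.5,0.5,0.5,0.5,0.5]' --pt "0 0 0" --pt "0 0 0" --pt "0 0 0" --pt "0 -0.02 0" --pt "0 -0.03 0" --pt "0 -0.03 0" --pt "0 -0.03 0" --pt "0 0 0" --pt "0 0 0" --pt "0 0 0" --turn '[0,0,0,0,0,0,0,7,7,6]'

```text
time_s: 62.47
eef_pos: [493.3, 26.0, 169.1]
ee_rot: [-0.609, 0.61, 0.359, -0.357]
force: [0.5, -0.0, -0.2]
grip_width: 0.499
```

```bash
python3 -c "
from h import *
go(620.5,15,160,61.5)
look('w32',['hood_bar','latch_grip'])
look('top32',['hood_bar','latch_grip'],'top')
"
```

```text
t=62.47 pos [493.3  26.  169.1] yaw 60.8 j6 -1.25 -> turn -0.7 shift mm [  51.     9.3 -117. ] F [ 0.5 -0.  -0.2] w 42.4
hood_bar [([490.5, 30.6, 72.4], 0.8)]
latch_grip [([619.8, 14.8, 79.9], 0.89), ([336.7, -256.0, -0.9], 0.38)]
hood_bar [([491.4, 26.0, 70.1], 0.57)]
latch_grip [([574.4, 190.4, 3.4], 0.58), ([621.4, 10.7, 80.0], 0.45)]
```

View pics/w32.png

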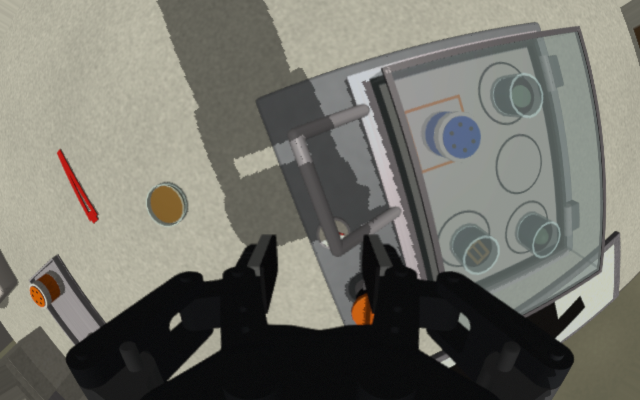

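View pics/top32.png

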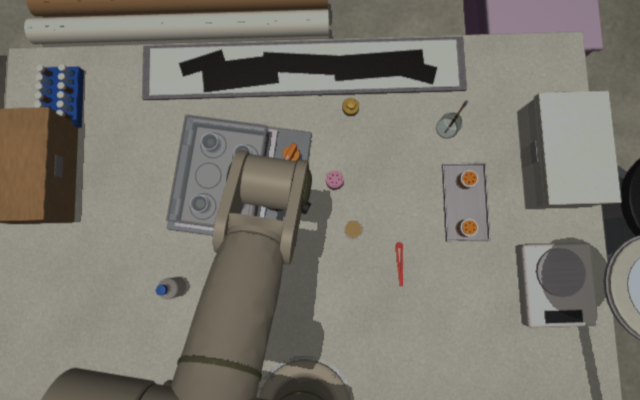

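Request:
drive_tool --gripper '[0.4,0.4,0.4,0.4,0.4,0.4,0.4,0.4,0.4,0.4]' --pt "0.012 0 -0.028" --pt "0.013 0 -0.03" --pt "0.013 0 -0.03" --pt "0.013 0 -0.029" --pt "0 0 0" --pt "0 0.02 0" --pt "0 0.025 0" --pt "0 0 0" --pt "0 0 0" --pt "0 0 0" --turn '[0,0,0,0,-0.7,0,0,0,0,0]'

```text
time_s: 63.6
eef_pos: [620.4, 14.2, 124.6]
ee_rot: [-0.606, 0.607, 0.364, -0.363]
force: [0.3, 0.2, 0.3]
grip_width: 0.597
```

```bash
python3 -c "
from h import *
go(620,15,73,61.5)
look('w33',['latch_grip'])
go(620,15,73,61.5)
"
```

```text
t=63.60 pos [620.4  14.2 124.6] yaw 61.9 j6 -1.25 -> turn 0.4 shift mm [ 0.5 51.6  0.8] F [0.3 0.2 0.3] w 50.7
latch_grip [([619.2, 15.2, 80.9], 0.68)]
t=63.70 pos [620.6  14.2 124.9] yaw 61.9 j6 -1.25 -> turn 0.4 shift mm [ 0.4 51.9  1. ] F [ 0.2 -0.5 -1. ] w 51.0
```

View pics/w33.png

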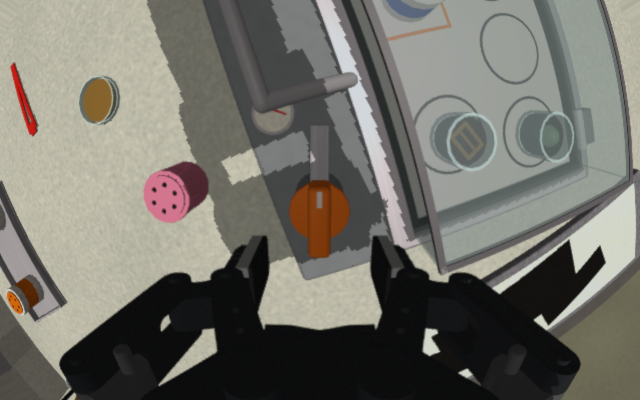

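Request:
drive_tool --gripper '[0.4,0.4,0.4,0.4,0.8,1,1,1,1,1]' --pt "0 0.02 0" --pt "0 0.02 0" --pt "0 0.01 0" --pt "0 0 0" --pt "0 0 0" --pt "0 0 0" --pt "0 0 0" --pt "0 0 0" --pt "0 0 0" --pt "0 0 0" --turn '[0,0,0,0,0,0,0,0,0,0]' --force 50

```text
time_s: 64.53
eef_pos: [620.5, 13.9, 74.7]
ee_rot: [-0.606, 0.607, 0.364, -0.363]
force: [-2.1, -1.1, 6.1]
grip_width: 0.149
```

Request:
drive_tool --gripper '[1,1,1,1,1,1,1,1,1,1,1,1,1,1,1,1,1]' --pt "0 0 0" --pt "0 0 0" --pt "0 0 0" --pt "0 0 0" --pt "0 0 0" --pt "0 0 0" --pt "0 0 0" --pt "0 0 0" --pt "0 0 0" --pt "0 0 0" --pt "0 0 0" --pt "0 0 0" --pt "0 0 0" --pt "0 0 0" --pt "0 0 0" --pt "0 0 0" --pt "0 0 0" --turn '[5,5,5,5,5,5,5,5,5,5,5,5,5,4,2.5,0,0]'

```text
time_s: 65.95
eef_pos: [618.8, 13.0, 74.6]
ee_rot: [-0.704, 0.705, -0.06, 0.058]
force: [-12.1, -6.0, 12.5]
grip_width: 0.151
```

```bash
python3 -c "
from h import *
go(620,15,73,-9)
print(ctrl.sense()['wrist_torque'])
"
```

```text
t=65.95 pos [618.8  13.   74.6] yaw -9.6 j6 0.00 -> turn -0.6 shift mm [0.9 1.6 2.1] F [-12.1  -6.   12.5] w 12.9
[-1.0503928   2.11835599 -0.01519843]
```

Request:
drive_tool --gripper '[0.5,0.5,0.5,0.4,0.3,0.2,0.2,0.2,0.2,0.2,0.2,0.2,0.2,0.2,0.2]' --pt "0 0 0" --pt "0 0 0" --pt "0 0 0" --pt "0 -0.02 0" --pt "0 -0.03 0" --pt "0 -0.035 0" --pt "0 -0.035 0" --pt "0 -0.03 0" --pt "0 -0.02 0" --pt "-0.005 0 -0.03" --pt "-0.005 0 -0.03" --pt "-0.005 0 -0.03" --pt "-0.005 0 -0.03" --pt "0 0 0" --pt "0 0 0" --turn '[0,0,0,0,0,0,0,0,0,0,0,0,0,0,0]'

```text
time_s: 67.2
eef_pos: [580.0, -101.7, 243.3]
ee_rot: [0.705, -0.704, 0.06, -0.06]
force: [-0.1, 0.0, -0.3]
grip_width: 0.799
```

```bash
python3 -c "
from h import *
go(620,15,73,-9)
look('w34',['latch_grip','hood_bar'])
look('top34',['hood_bar','old_spent','dish'],'top')
look('scene34',['hood_bar','water_bottle'],'scene')
im=cv2.imread('pics/w34.png')
"
```

```text
t=67.20 pos [ 580.  -101.7  243.3] yaw -9.7 j6 -0.20 -> turn -0.7 shift mm [ 21.1 170.3 121.5] F [-0.1  0.  -0.3] w 67.9
latch_grip [([617.7, 15.2, 76.4], 0.56), ([750.4, -140.8, -3.8], 0.31)]
hood_bar [([489.5, 27.4, 76.5], 0.61)]
hood_bar [([433.9, -136.8, 1.4], 0.29)]
old_spent [([424.6, -416.9, 2.5], 0.8)]
dish [([431.8, -135.7, -2.8], 0.84)]
hood_bar [([491.8, 27.8, 74.8], 0.56), ([549.1, -430.1, 27.9], 0.17)]
water_bottle [([299.3, 312.6, -2.6], 0.74), ([752.1, -142.3, 2.6], 0.19)]
```

View pics/w34.png

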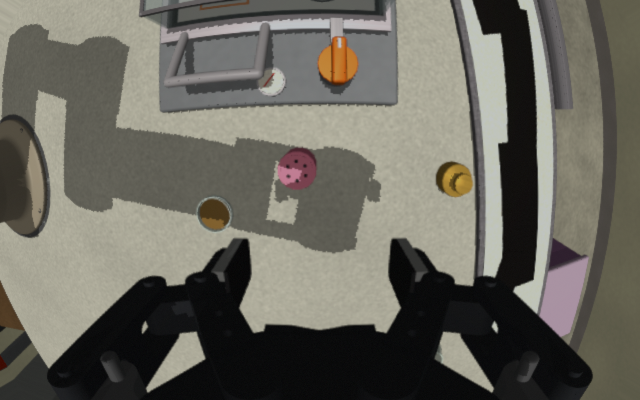

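View pics/top34.png

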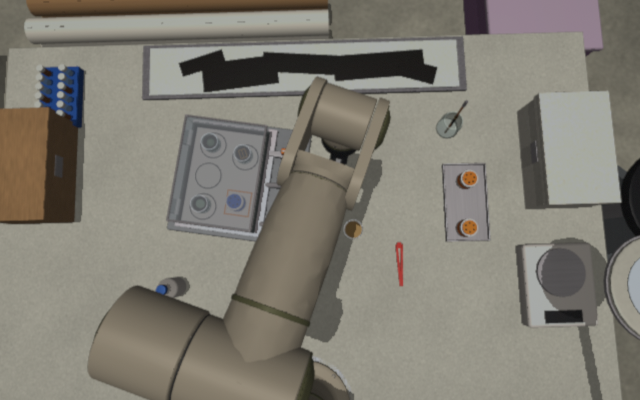

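View pics/scene34.png

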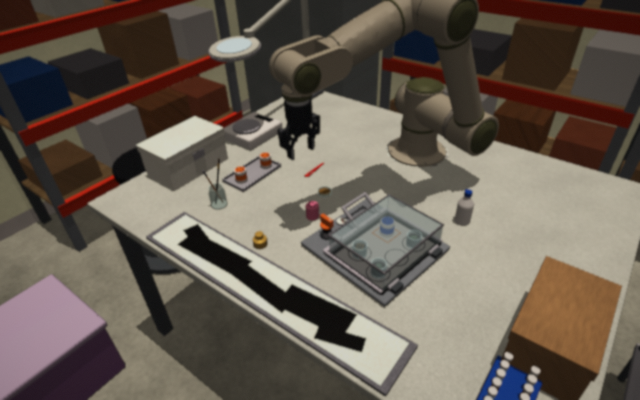

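```bash
python3 -c "
from h import *
print(ctrl.finish_job())"
```

```text
the job is handed in; nothing more can be done
None
```

The drying chamber is loaded, shut and locked, and I handed the job in at about 67 s of the 210 s.

- **Hood and latch:** I turned the knob anticlockwise to its free notch and swung the hood to its stop. After loading I shut the hood, with the bar back at about 75 mm height. I then turned the knob clockwise; on letting go, the wrist picture showed the tongue over the flange.
- **Cartridges:** The spent one stands in the empty half of the tray. The fresh one stands on the square. It first sat about 6 mm off centre, so I lifted it and re-set it; the last measurement put it within about 3 mm.
- **Pots:** Three were present (coin, bell, buckle) and each has its own ring. The bell pot was found about 35 mm out of its ring after I had released it, either the announced knock or a disturbance of mine, so I placed it again. By the overhead camera the bell and buckle pots were within about 1.5 mm of centre. The coin pot was about 3 mm off, and I left it there.

In the last pictures all pots and both cartridges I moved were upright, and the other things looked to be where they started. The detectors disagreed with my own measurements by up to about 7 mm at times. I went by my measurements from the overhead and wrist pictures.

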